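Fetch the olive pen blank from the drawer behind the bottles

TASK

The drawer with the pen blanks is ajar but cannot open because the sealer bottle and the glue bottle stand in front of it. Stand both bottles on the blue bench mat, pull the drawer wide open, and lay the olive-wood blank in the free slot of the blank rack without unseating the ash blank in the other slot. Then push the drawer fully shut and stand each bottle back upright in its own coaster, the sealer in the large one and the glue in the small one.

Things in the scene. Friction and masses are not known exactly. Their poses are not given: they have to be found in the camera images.
- sealer_bottle: White round bottle of sanding sealer with green label and black cap, 64 mm diameter up to 98 mm, cap 34 mm diameter from 98 to 112 mm, 0.3 to 0.6 kg, loose. Origin: centre of its underside, z along the bottle.
- glue_bottle: White glue bottle with yellow label and a red cone nozzle, 40 mm diameter up to 73 mm, nozzle 20 mm or less in diameter from 73 to 114 mm, 0.06 to 0.13 kg, loose. Origin: centre of its underside, z along the bottle.
- olive_blank: Square bar of warm brown, streaked olive wood, 23 x 130 x 22 mm, 0.05 to 0.1 kg, loose; at the start it lies across the drawer, just in front of the unit's top board, on the drawer's inner floor at z = 21 mm. Origin: centre of its underside, y along the bar, z up.
- ash_blank: Square bar of dull grey-brown ash wood, 20 x 110 x 20 mm, loose; lies in the occupied slot of the rack and stays there. Origin: centre of its underside, y along the bar.
- coaster_large: The larger dark round wooden coaster, fixed: outside 94 mm, well 80 mm wide, rim 10 mm high, well floor 4 mm above the surface. The sealer bottle stands in it at the start. Origin: centre of its underside.
- coaster_small: The smaller dark round wooden coaster, fixed: outside 70 mm, well 56 mm wide, rim 10 mm high, well floor 4 mm above the surface. The glue bottle stands in it at the start. Origin: centre of its underside.
- bench_mat: Flat blue bench mat, fixed, 120 mm along its x, 136 mm along its y, 4 mm thick: room for both bottles side by side along y. Origin: centre of its underside.
- blank_rack: Low wooden rack, fixed, 124 mm (x) by 116 mm (y): 10 mm base board, two cross strips (y = -42 and +42 mm, 12 mm thick). Two slots along y, centred at x = -30 mm (holds the ash blank) and x = +30 mm (free), 36 mm wide between posts (tops at z = 26 mm), seat at z = 14 mm; between the strips, 72 mm clear, fingers can reach down to z = 12 mm. Origin: centre of its underside.
- drawer (a joint): Drawer opening in m: 0 shut, about 0.06 at the start, 0.122 fully out; 1.5 N friction, stays where left, opens along -x of drawer_handle. Light wood front (top z = 73 mm); inner floor z = 21 mm, side walls to z = 54 mm; the olive blank's middle is about 43 mm behind the inside of the front. The unit round it is fixed: 200 mm wide, 160 mm deep, top z = 85 mm.
- drawer_handle (a point): Middle of the steel bar handle on the drawer front: round bar 9 mm thick and 48 mm long along its y, z = 46 mm, 40 mm in front of the board (35 mm clear behind the bar). Its -x axis is the way the drawer opens, its y axis runs along the bar, z up.

How it is judged:
By the outcome, as a careful person would: the job done as asked, in the order asked, and still so for the second after the job is handed in, with the robot touching nothing.
It also fails if it takes over 136 s, if anything falls off the work surface, if the arm or the gripper's body presses on something with over 40 N, if the wrist force passes 120 N, or if a joint passes its speed limit or range.

ROBOT

A 6-joint arm with a two-finger parallel gripper is mounted at the origin on a cart in front of the work surface, level with it; the furniture and walls round the work are solid. World frame = base frame: x ahead of the robot, y to its left, z up, the work surface at z = 0. Lengths are in m, angles in degrees, forces in N, time in s.
With the tool pointing down it reaches from about 0.35 to 0.875 m from the base axis. Payload 4.2 kg.
Tool frame: the origin (TCP) lies midway between the tips of the shut fingers; the grasp point (between the pads) lies 19 mm behind it; z points along the fingers, y is the line along which they close (so a half turn about z gives the same grasp; the last joint's range is limited). The gripper opens to 87 mm and grips with 3 to 60 N. Pads are 19 mm wide; open, the fingers measure 117 mm over their backs; the gripper's body (75 mm by 190 mm) begins 51 mm behind the grasp point.
Start: joints at [14.817, 22.042, 0.453, 0, -68.411, -14.817], TCP at [0.625, 0, 0.196] pointing down, gripper open.
Joint ranges: [-179.83, 179.83], [-69.29, 118.12], [-61.27, 80.66], [-181.25, 117.63], [-171.15, -9.14], [-177.46, 177.46]. Speed limits (degrees/s): [159.86, 159.86, 180, 180, 180, 180].

INTERFACE

Orientations are given as a 3x3 rotation matrix whose columns are the frame's x, y, z axes.
In Python, from station import * gives the robot as it stands. The module is installed in compiled form; this text tells all that it offers.
- The arm moves only by the tool servo_tool, never from a script. Its argument "deltas" is a list of rows, each an object of numbers: "tx", "ty", "tz": the shift along the tool's x, y, z in mm; "ax", "ay", "az": the turn, a rotation vector about the tool's x, y, z in rad; "claw": the finger opening in mm, from 0 to 87. In form: [{"tx": .., "ty": .., "tz": .., "ax": .., "ay": .., "az": .., "claw": ..}, ...]. A call has 1 to 12 rows; each row is the pose to reach, as a shift and turn from the pose commanded when the call began, along the tool's axes at that moment; what a row does not reach only later rows make up. A row lasts 1/12 s, in which the tool goes at most 41.7 mm and 7.16 degrees, less where a joint would pass 70% of its speed; a pose out of reach is approached as far as the arm can. A call with a gripper value outside its range is refused whole. The fingers move at their own pace and stop on an object; the grip force is fixed at half the most. Time passes only in rows, so rows that repeat a pose let the fingers close. It gives the time, the measured TCP pose, the force, the opening and the grip force at its end, in the units of the state.
- sense(): the state, without advancing time (a new reading comes with each control period).
- capture(name): name is "scene" or "side" or "wrist"; returns the picture (480x640x3 uint8, blue, green, red); there is no depth.
- calibration(name): a dict with "fx", "fy", "cx", "cy" (pixels), "cam_to_world" (4x4, takes a point from camera to world coordinates); the wrist camera has in their place "hand_eye" (4x4, takes a point from camera to tool coordinates, whose origin is the TCP and whose axes are the flange's). Camera axes: x right, y down, z forward; pixel columns grow to the right and rows downward; lengths in m; the calibration is good to about 2 mm. A picture is of the moment at which its call begins: read the wrist's pose just before it. calibration takes no time and is no camera call.
- finish_job(): hands the job in; it is judged then, once.
Trained networks look in the newest picture that a camera, given by its name, has taken for a name from the list of things; names that differ only in an ending like _2 or _b are one class to them, and where a whole thing is asked for, a point or a joint stands for the part that bears it (a point fixed in the world has none). Each returns a list of dicts, best first, with "confidence" (0 to 1); they miss things now and then, are a little off and sometimes report something else, mostly with a low value. They report only what shows in the picture. A call takes as long as a camera call.
- recognise(label, camera): "xyz" ([x, y, z] in m, in the coordinates of the camera as it stood for that picture, good to about 4 mm: the middle of the surface that is visible of it).
- trace(label, camera): "mask" (480x640 bool, what is visible of it).
The state is a dict: "time_s": time; "joints": joint angles; "joint_velocities": joint speeds; "effort": joint torques, N m; "tcp_pos": TCP position; "ee_rot": TCP orientation; "wrist_force": force on the tool from outside, world axes, zero at the start; "moment": the same for the moment, N m; "gripper_width": opening from 0.0 (shut) to 1.0 (fully open); "gripper_force": force on a finger pad.
Only numpy, scipy, OpenCV 4.12 (cv2) and the standard library are available. Lean on these libraries where they do the work, as an engineer would, in place of code of your own. Each camera call takes 0.05 s, during which the arm holds its last target. There are 200 camera calls.

## Working session

There is one attempt and no reset: what is moved stays moved. The work goes in short steps, Python scripts to look and compute and a tool call to move; the robot and the scene stay as the last step left them, time stands still between calls to the robot, and variables do not carry over. Pictures are saved under pics/ and viewed, at most 14 in all, crops included, and the job is handed in when it is done.

Besides the shell and the picture viewer there is one more tool, called after "Call:" as name(argument=value, ...) on one line, values as JSON. servo_tool: Moves the arm, as the interface text tells. Its arguments: {"type":"object","properties":{"deltas":{"type":"array","items":{"type":"object","properties":{"tx":{"type":"number"},"ty":{"type":"number"},"tz":{"type":"number"},"ax":{"type":"number"},"ay":{"type":"number"},"az":{"type":"number"},"claw":{"type":"number"}}}}},"required":["deltas"]}

```bash
mkdir -p pics; cat > h.py <<'E'
from station import *
import numpy as np, cv2
def T(cam):
    c=calibration(cam)
    if cam!="wrist": return np.array(c["cam_to_world"]),c
    s=sense(); M=np.eye(4); M[:3,:3]=s["ee_rot"]; M[:3,3]=s["tcp_pos"]
    return M@np.array(c["hand_eye"]),c
def rec(labels,cam):
    M,c=T(cam); im=capture(cam)
    for l in labels:
        for r in recognise(l,cam)[:2]:
            p=M@np.r_[r["xyz"],1]; q=r["xyz"]
            print(cam,l,round(r["confidence"],2),(p[:3]*1000).round(0),"px",int(c["fx"]*q[0]/q[2]+c["cx"]),int(c["fy"]*q[1]/q[2]+c["cy"]))
    return im
def onplane(cam,uv,z):
    M,c=T(cam); uv=np.atleast_2d(uv).astype(float)
    d=np.c_[(uv[:,0]-c["cx"])/c["fx"],(uv[:,1]-c["cy"])/c["fy"],np.ones(len(uv))]@M[:3,:3].T
    return M[:3,3]+d*((z-M[2,3])/d[:,2])[:,None]
E
python3 - <<'E'
from h import *
s=sense(); print(s["time_s"],s["tcp_pos"],np.round(s["ee_rot"],3),s["gripper_width"])
L=["sealer_bottle","glue_bottle","olive_blank","ash_blank","coaster_large","coaster_small","bench_mat","blank_rack","drawer_handle"]
a=rec(L,"scene");cv2.imwrite("pics/a.png",a)
b=rec(L,"side");cv2.imwrite("pics/b.png",b)
for c in("scene","side"): print(T(c)[0].round(3))
E
```

```text
0.0 [6.24329334e-01 3.86890807e-05 1.95261561e-01] [[-0.    -1.    -0.002]
 [-1.     0.    -0.   ]
 [ 0.     0.002 -1.   ]] 1.000477790819567
scene sealer_bottle 0.77 [448.  37.  72.] px 238 264
scene sealer_bottle 0.47 [542. 147.  40.] px 242 230
scene glue_bottle 0.92 [454. 198.  54.] px 182 232
scene ash_blank 0.67 [ 596. -101.   33.] px 369 280
scene coaster_large 0.77 [440.  37.  14.] px 238 296
scene coaster_large 0.33 [542. 142.  35.] px 244 233
scene coaster_small 0.93 [452. 190.   8.] px 188 256
scene bench_mat 0.89 [ 608. -234.    3.] px 443 331
scene bench_mat 0.61 [446.  38.  76.] px 237 262
scene blank_rack 0.59 [ 646. -107.   11.] px 391 278
scene drawer_handle 0.87 [542. 146.  41.] px 243 230
side sealer_bottle 0.68 [454.  32.  75.] px 240 261
side glue_bottle 0.59 [452. 196.  55.] px 209 222
side olive_blank 0.55 [563. 135.  42.] px 273 226
side olive_blank 0.32 [445.  36.   8.] px 239 288
side ash_blank 0.57 [ 598. -104.   35.] px 349 296
side coaster_small 0.62 [437. 198.   8.] px 205 242
side bench_mat 0.68 [453.  35.  75.] px 239 260
side bench_mat 0.63 [ 568. -213.    7.] px 369 357
side blank_rack 0.68 [638. -95.   7.] px 365 296
side drawer_handle 0.72 [544. 125.  40.] px 266 233
[[ 0.693 -0.398  0.601  0.045]
 [-0.721 -0.383  0.578 -0.527]
 [ 0.001 -0.834 -0.552  0.577]
 [ 0.     0.     0.     1.   ]]
[[ 0.878 -0.319  0.357  0.246]
 [-0.478 -0.553  0.682 -0.651]
 [-0.02  -0.77  -0.638  0.68 ]
 [ 0.     0.     0.     1.   ]]
```

View pics/a.png

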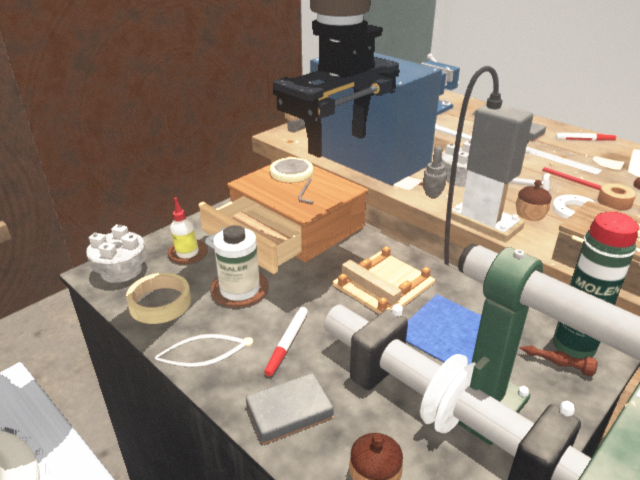

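View pics/b.png

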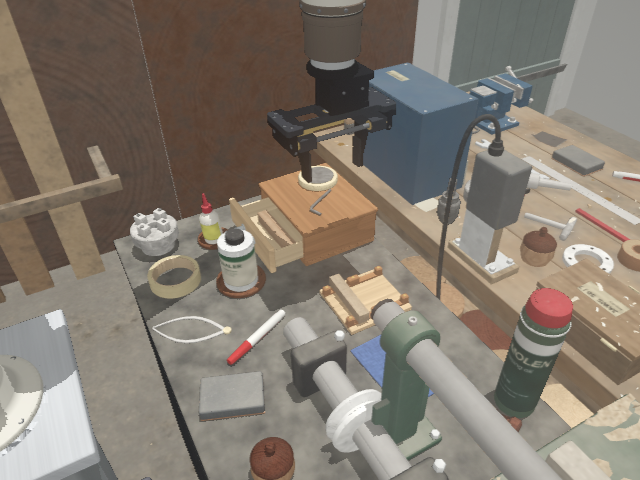

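The scene shows the sealer (238,264) and glue (182,232) before the drawer, the rack at (385,280), the mat at (450,330) behind a lathe-like machine. Next, the wrist view.

```bash
python3 - <<'E'
from h import *
L=["sealer_bottle","glue_bottle","olive_blank","ash_blank","coaster_large","bench_mat","blank_rack","drawer_handle"]
a=rec(L,"wrist");cv2.imwrite("pics/c.png",a)
print(T("wrist")[0].round(3), calibration("wrist"))
# lathe foot points & mat corners in scene
print((onplane("scene",[[470,425],[525,395],[340,330],[410,310]],0)*1000).round())
print((onplane("scene",[[447,299],[495,320],[408,340],[455,363]],.004)*1000).round())
E
```

```text
wrist sealer_bottle 0.95 [479.  41.  90.] px 503 275
wrist sealer_bottle 0.64 [ 603. -103.   33.] px 351 95
wrist glue_bottle 0.55 [480. 199.  25.] px 457 387
wrist ash_blank 0.77 [ 600. -104.   32.] px 355 95
wrist coaster_large 0.59 [480.  31.  10.] px 468 236
wrist bench_mat 0.92 [ 627. -184.    4.] px 323 0
wrist bench_mat 0.44 [573. 100.  41.] px 378 312
wrist blank_rack 0.58 [ 643. -104.   11.] px 306 96
wrist drawer_handle 0.78 [537.  92.  26.] px 411 298
wrist drawer_handle 0.69 [ 601. -104.   31.] px 353 94
[[-1.     0.001 -0.001  0.626]
 [ 0.     0.961  0.276 -0.076]
 [ 0.001  0.276 -0.961  0.385]
 [ 0.     0.     0.     1.   ]] {'fx': 382.06963271714983, 'fy': 382.06963271714983, 'cx': 325.63161318867435, 'cy': 237.68788141236925, 'hand_eye': array([[-4.63872185e-04, -9.61198048e-01, -2.75858836e-01,
         7.61983138e-02],
       [ 9.99999587e-01, -6.61580203e-04,  6.23643629e-04,
        -6.64628228e-04],
       [-7.81947784e-04, -2.75858433e-01,  9.61197957e-01,
        -1.88401219e-01],
       [ 0.00000000e+00,  0.00000000e+00,  0.00000000e+00,
         1.00000000e+00]])}
[[ 493. -350.    0.]
 [ 584. -377.    0.]
 [ 506. -120.    0.]
 [ 615. -168.    0.]]
[[ 673. -197.    4.]
 [ 682. -277.    4.]
 [ 556. -208.    4.]
 [ 565. -282.    4.]]
```

View pics/c.png

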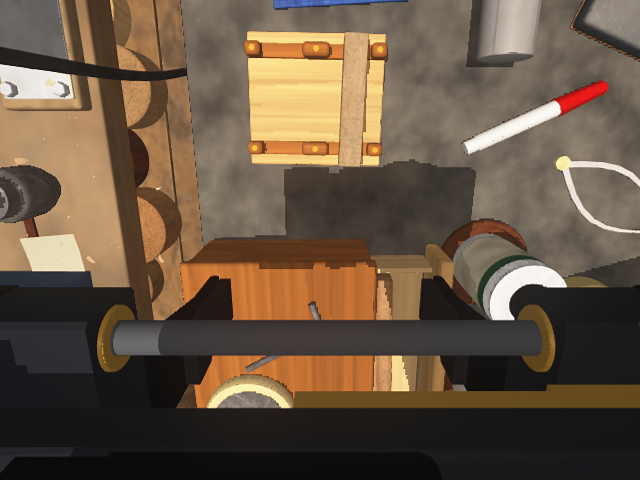

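```bash
python3 - <<'E'
from h import *
def ray(cam,uv):
    M,c=T(cam); d=M[:3,:3]@[(uv[0]-c["cx"])/c["fx"],(uv[1]-c["cy"])/c["fy"],1]
    return M[:3,3],d/np.linalg.norm(d)
def tri(a,b):
    A=np.zeros((3,3));v=np.zeros(3);R=[ray("scene",a),ray("side",b)]
    for o,d in R:
        P=np.eye(3)-np.outer(d,d);A+=P;v+=P@o
    p=np.linalg.solve(A,v);return (p*1000).round(),[round(1000*np.linalg.norm((np.eye(3)-np.outer(d,d))@(p-o)),1) for o,d in R]
print("bar1 end",tri((337,322),(296,332)))
print("bar2 end",tri((468,262),(383,312)))
print("green top",tri((514,262),(408,327)))
print("chuck1",tri((381,350),(320,363)))
print("flange",tri((443,393),(358,418)))
print("bolt",tri((567,409),(439,464)))
print("can top",tri((615,232),(552,308)))
E
```

```text
bar1 end (array([ 473., -143.,   52.]), [np.float64(0.4), np.float64(0.4)])
bar2 end (array([ 526., -292.,  204.]), [np.float64(1.1), np.float64(1.1)])
green top (array([ 521., -346.,  233.]), [np.float64(0.2), np.float64(0.2)])
chuck1 (array([ 476., -217.,   51.]), [np.float64(2.1), np.float64(2.1)])
flange (array([ 483., -312.,   35.]), [np.float64(0.3), np.float64(0.3)])
bolt (array([ 511., -441.,   93.]), [np.float64(1.1), np.float64(1.1)])
can top (array([ 717., -386.,  198.]), [np.float64(1.3), np.float64(1.3)])
```

Call:
servo_tool(deltas=[{"tx":40,"tz":-20},{"tx":80,"tz":-40},{"tx":120,"tz":-60},{"tx":140,"tz":-80},{"tx":140,"tz":-80},{"tx":140,"tz":-80}])

```text
schema error: expected keys tx, ty, tz, ax, ay, az, claw
```

Call:
servo_tool(deltas=[{"tx":40,"ty":0,"tz":-10,"ax":0,"ay":0,"az":0,"claw":87},{"tx":80,"ty":0,"tz":-20,"ax":0,"ay":0,"az":0,"claw":87},{"tx":100,"ty":0,"tz":-40,"ax":0,"ay":0,"az":0,"claw":87},{"tx":100,"ty":0,"tz":-60,"ax":0,"ay":0,"az":0,"claw":87},{"tx":100,"ty":0,"tz":-60,"ax":0,"ay":0,"az":0,"claw":87}])

```text
time_s: 1.87
tcp_pos: [0.6271, -0.1021, 0.2612]
ee_rot: [[-0.002, -1.0, 0.009], [-1.0, 0.002, -0.001], [0.001, -0.009, -1.0]]
wrist_force: [0.6, -0.1, 1.1]
gripper_width: 0.995
gripper_force: 0.0
```

```bash
python3 - <<'E'
from h import *
L=["ash_blank","bench_mat","blank_rack","sealer_bottle","glue_bottle"]
a=rec(L,"wrist");cv2.imwrite("pics/d.png",a)
s=sense();print(s["time_s"],s["tcp_pos"])
M,c=T("wrist")
def rect(label,z):
    for r in trace(label,"wrist")[:1]:
        m=r["mask"].astype(np.uint8); n=cv2.findContours(m,0,2)[0]; n=max(n,key=cv2.contourArea)[:,0]
        p=onplane("wrist",n,z)[:,:2]*1000
        print(label,round(r["confidence"],2),cv2.minAreaRect(p.astype(np.float32)))
rect("bench_mat",.004);rect("ash_blank",.034);rect("blank_rack",.01)
E
```

```text
wrist ash_blank 0.6 [ 601. -103.   36.] px 351 200
wrist bench_mat 0.69 [ 612. -247.    3.] px 341 61
wrist bench_mat 0.4 [526. 111.  26.] px 407 365
wrist blank_rack 0.59 [ 644. -102.   11.] px 313 197
wrist blank_rack 0.29 [ 612. -247.    5.] px 341 61
wrist sealer_bottle 0.55 [450.  29.  29.] px 474 306
wrist glue_bottle 0.31 [443.  29.   6.] px 474 299
2.1667 [ 0.62445355 -0.09935387  0.2550247 ]
bench_mat 0.74 ((610.818115234375, -240.7056121826172), (119.4189682006836, 126.23765563964844), 3.1623129844665527)
ash_blank 0.68 ((597.9703369140625, -96.86334228515625), (109.14039611816406, 20.35030746459961), 87.95812225341797)
blank_rack 0.73 ((629.9159545898438, -98.55915069580078), (115.42169952392578, 125.17689514160156), 88.4596939086914)
```

View pics/d.png

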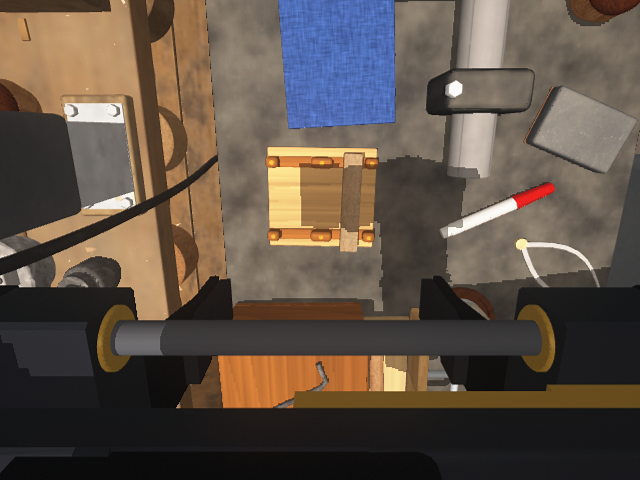

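Call:
servo_tool(deltas=[{"tx":-36,"ty":12,"tz":-12,"ax":0,"ay":0,"az":0,"claw":87},{"tx":-72,"ty":27,"tz":-24,"ax":0,"ay":0,"az":0,"claw":87},{"tx":-108,"ty":42,"tz":-36,"ax":0,"ay":0,"az":0,"claw":87},{"tx":-144,"ty":57,"tz":-48,"ax":0,"ay":0,"az":0,"claw":87},{"tx":-180,"ty":72,"tz":-60,"ax":0,"ay":0,"az":0,"claw":87},{"tx":-216,"ty":87,"tz":-72,"ax":0,"ay":0,"az":0,"claw":87},{"tx":-252,"ty":102,"tz":-84,"ax":0,"ay":0,"az":0,"claw":87},{"tx":-288,"ty":120,"tz":-100,"ax":0,"ay":0,"az":0,"claw":87},{"tx":-288,"ty":120,"tz":-100,"ax":0,"ay":0,"az":0,"claw":87},{"tx":-288,"ty":120,"tz":-100,"ax":0,"ay":0,"az":0,"claw":87},{"tx":-288,"ty":120,"tz":-100,"ax":0,"ay":0,"az":0,"claw":87}])

```text
time_s: 3.23
tcp_pos: [0.5046, 0.1883, 0.3559]
ee_rot: [[0.001, -1.0, -0.001], [-1.0, -0.001, -0.0], [0.0, 0.001, -1.0]]
wrist_force: [-0.5, 0.5, 0.1]
gripper_width: 0.999
gripper_force: 0.0
```

```bash
python3 - <<'E'
from h import *
L=["sealer_bottle","glue_bottle","coaster_large","coaster_small","drawer_handle","olive_blank"]
a=rec(L,"wrist");cv2.imwrite("pics/e.png",a)
s=sense();print(s["time_s"],s["tcp_pos"],s["joints"])
for l,z in (("sealer_bottle",.112),("glue_bottle",.11),("coaster_large",.01),("coaster_small",.01),("olive_blank",.043)):
    for r in trace(l,"wrist")[:1]:
        n=max(cv2.findContours(r["mask"].astype(np.uint8),0,2)[0],key=cv2.contourArea)[:,0]
        print(l,round(r["confidence"],2),"px",cv2.boundingRect(n),cv2.minAreaRect((onplane("wrist",n,z)[:,:2]*1000).astype(np.float32)))
E
```

```text
wrist sealer_bottle 0.57 [466.  62. 103.] px 362 79
wrist glue_bottle 0.72 [464. 202.  70.] px 357 202
wrist coaster_large 0.93 [487.  82.   9.] px 338 104
wrist coaster_small 0.63 [471. 189.  10.] px 349 185
wrist coaster_small 0.32 [463.  65. 106.] px 364 82
wrist drawer_handle 0.94 [538. 131.  27.] px 300 142
wrist drawer_handle 0.62 [572. 125.  38.] px 273 138
wrist olive_blank 0.78 [572. 128.  42.] px 272 140
3.5833 [0.50528958 0.18714195 0.35594833] [ 3.75746119e+01  9.58362100e+00  5.64037146e+00  2.36005204e-04
 -8.61014655e+01 -3.76695479e+01]
sealer_bottle 0.59 px (335, 46, 61, 66) ((463.7019348144531, 61.70781326293945), (63.57440185546875, 63.331146240234375), 89.90930938720703)
glue_bottle 0.9 px (343, 183, 34, 36) ((465.71807861328125, 191.3590087890625), (34.850135803222656, 43.581485748291016), 26.78626251220703)
coaster_large 0.65 px (324, 52, 69, 73) ((469.898681640625, 69.14482879638672), (68.78933715820312, 93.412109375), 50.53691482543945)
coaster_small 0.76 px (332, 172, 48, 49) ((465.9226989746094, 201.61509704589844), (68.56037139892578, 60.21735763549805), 44.932987213134766)
olive_blank 0.88 px (263, 88, 25, 105) ((569.2366943359375, 128.56655883789062), (24.449600219726562, 128.93557739257812), 1.6385020017623901)
```

View pics/e.png

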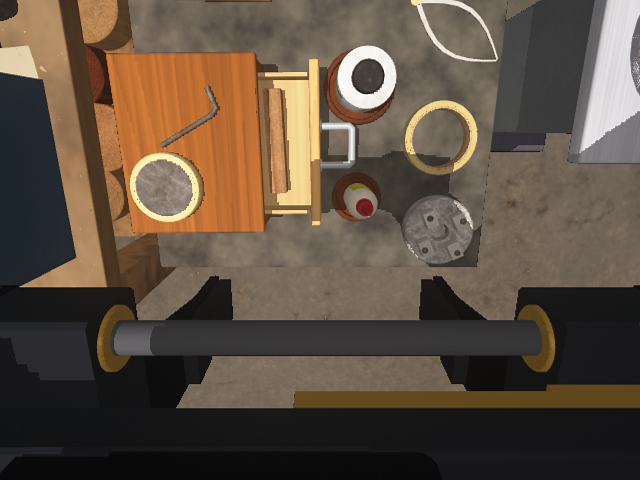

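```bash
python3 - <<'E'
from h import *
a=cv2.imread("pics/e.png")
cv2.imwrite("pics/e2.png",cv2.resize(a[40:235,250:450],None,fx=3,fy=3,interpolation=cv2.INTER_CUBIC))
E
```

```text
(no output)
```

View pics/e2.png

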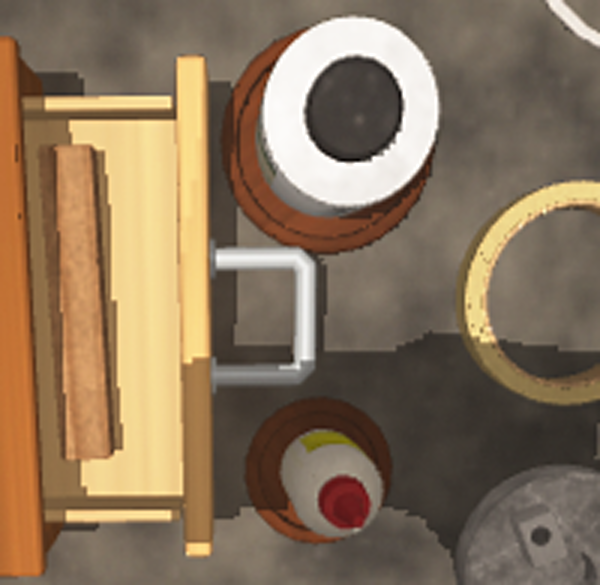

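```bash
python3 - <<'E'
from h import *
f=lambda p,z:(onplane("wrist",np.array(p)/3+[250,40],z)[:,:2]*1000).round(1).tolist()
print("cap",f([[354,108]],.116)); print("shoulder",f([[351,111],[262,110],[440,110],[351,16]],.102))
print("csmall",f([[319,471],[246,471],[392,471],[319,397],[319,545]],.01)); print("tip",f([[348,505]],.118))
print("clarge left,bottom",f([[223,150],[320,253]],.01))
print("handle",f([[308,258],[308,375],[307,316]],.05)); print("front",f([[192,57],[200,545]],.073))
print("olive",f([[55,145],[97,145],[114,457],[66,460]],.043))
E
```

```text
cap [[461.2, 59.6]]
shoulder [[460.8, 58.9], [492.7, 58.6], [428.9, 58.6], [461.7, 27.9]]
csmall [[462.0, 205.3], [496.4, 205.3], [427.6, 205.4], [462.7, 170.8], [461.2, 241.2]]
tip [[459.5, 199.4]]
clarge left,bottom [[506.9, 63.7], [463.6, 106.9]]
handle [[471.7, 109.2], [470.8, 157.1], [471.7, 132.6]]
front [[518.4, 36.5], [516.8, 225.9]]
olive [[575.6, 64.7], [558.5, 64.7], [555.1, 193.3], [576.3, 194.6]]
```

Call:
servo_tool(deltas=[{"tx":-2,"ty":6,"tz":10,"ax":0,"ay":0,"az":-0.12,"claw":60},{"tx":-4,"ty":12,"tz":20,"ax":0,"ay":0,"az":-0.24,"claw":60},{"tx":-6,"ty":18,"tz":30,"ax":0,"ay":0,"az":-0.36,"claw":60},{"tx":-8,"ty":24,"tz":40,"ax":0,"ay":0,"az":-0.48,"claw":60},{"tx":-10,"ty":30,"tz":50,"ax":0,"ay":0,"az":-0.6,"claw":60},{"tx":-12,"ty":36,"tz":65,"ax":0,"ay":0,"az":-0.72,"claw":60},{"tx":-14,"ty":42,"tz":80,"ax":0,"ay":0,"az":-0.84,"claw":60},{"tx":-14,"ty":44,"tz":95,"ax":0,"ay":0,"az":-0.96,"claw":60},{"tx":-14,"ty":44,"tz":110,"ax":0,"ay":0,"az":-1.08,"claw":60},{"tx":-14,"ty":44,"tz":125,"ax":0,"ay":0,"az":-1.2,"claw":60},{"tx":-14,"ty":44,"tz":140,"ax":0,"ay":0,"az":-1.32,"claw":60},{"tx":-14,"ty":44,"tz":150,"ax":0,"ay":0,"az":-1.44,"claw":60}])

```text
time_s: 4.83
tcp_pos: [0.4603, 0.2017, 0.2049]
ee_rot: [[0.992, -0.125, -0.002], [-0.125, -0.992, -0.001], [-0.001, 0.001, -1.0]]
wrist_force: [-0.1, 0.3, 0.4]
gripper_width: 0.686
gripper_force: 0.0
```

Call:
servo_tool(deltas=[{"tx":0,"ty":0,"tz":10,"ax":0,"ay":0,"az":-0.12,"claw":60},{"tx":0,"ty":0,"tz":20,"ax":0,"ay":0,"az":-0.131,"claw":60},{"tx":0,"ty":0,"tz":30,"ax":0,"ay":0,"az":-0.131,"claw":60},{"tx":0,"ty":0,"tz":30,"ax":0,"ay":0,"az":-0.131,"claw":60},{"tx":0,"ty":0,"tz":30,"ax":0,"ay":0,"az":-0.131,"claw":60}])

```text
time_s: 5.25
tcp_pos: [0.4609, 0.2018, 0.176]
ee_rot: [[1.0, -0.001, -0.001], [-0.001, -1.0, -0.001], [-0.001, 0.001, -1.0]]
wrist_force: [-0.2, 1.1, 1.2]
gripper_width: 0.689
gripper_force: 0.0
```

```bash
python3 - <<'E'
from h import *
rec(["glue_bottle"],"wrist"); s=sense();print(s["tcp_pos"],np.round(s["ee_rot"],3)); cv2.imwrite("pics/f.png",capture("side"))
E
```

```text
wrist glue_bottle 0.74 [466. 207.  70.] px 318 221
[0.46146597 0.20230271 0.17695944] [[ 1.    -0.001  0.001]
 [-0.001 -1.     0.001]
 [ 0.001 -0.001 -1.   ]]
```

View pics/f.png

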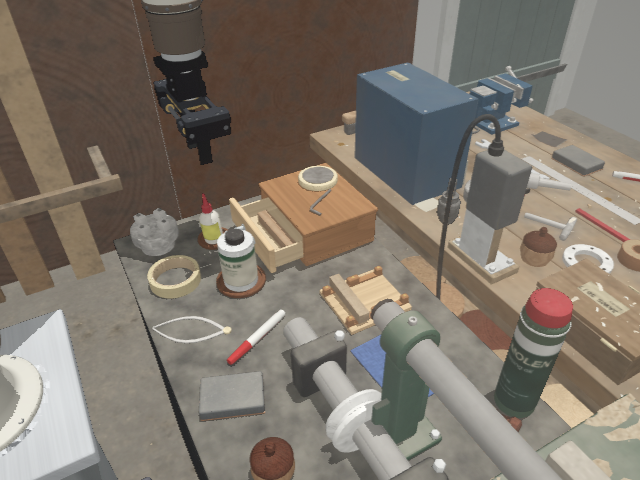

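Call:
servo_tool(deltas=[{"tx":0,"ty":0,"tz":20,"ax":0,"ay":0,"az":0,"claw":60},{"tx":0,"ty":0,"tz":45,"ax":0,"ay":0,"az":0,"claw":60},{"tx":0,"ty":0,"tz":70,"ax":0,"ay":0,"az":0,"claw":60},{"tx":0,"ty":0,"tz":95,"ax":0,"ay":0,"az":0,"claw":60},{"tx":0,"ty":0,"tz":110,"ax":0,"ay":0,"az":0,"claw":60},{"tx":0,"ty":0,"tz":118,"ax":0,"ay":0,"az":0,"claw":60},{"tx":0,"ty":0,"tz":123,"ax":0,"ay":0,"az":0,"claw":60},{"tx":0,"ty":0,"tz":123,"ax":0,"ay":0,"az":0,"claw":50},{"tx":0,"ty":0,"tz":123,"ax":0,"ay":0,"az":0,"claw":42},{"tx":0,"ty":0,"tz":123,"ax":0,"ay":0,"az":0,"claw":36},{"tx":0,"ty":0,"tz":123,"ax":0,"ay":0,"az":0,"claw":30},{"tx":0,"ty":0,"tz":123,"ax":0,"ay":0,"az":0,"claw":30}])

```text
time_s: 6.4
tcp_pos: [0.4614, 0.2024, 0.0542]
ee_rot: [[1.0, 0.0, 0.001], [0.0, -1.0, 0.001], [0.001, -0.001, -1.0]]
wrist_force: [-0.5, -0.0, 0.7]
gripper_width: 0.406
gripper_force: 0.0
```

```bash
python3 - <<'E'
from h import *
cv2.imwrite("pics/g.png",capture("side")[150:300,120:320]); s=sense();print(s["tcp_pos"],s["wrist_force"],s["gripper_width"]*87,s["gripper_force"])
a=cv2.imread("pics/g.png"); cv2.imwrite("pics/g.png",cv2.resize(a,None,fx=3,fy=3))
E
```

```text
[0.46130701 0.20229393 0.05403194] [-0.35026141  0.06049869 -0.0932825 ] 33.246641848877665 0.0
```

View pics/g.png

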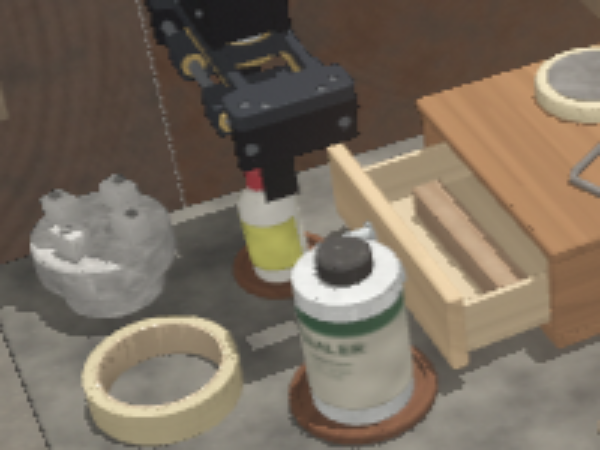

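Call:
servo_tool(deltas=[{"tx":0,"ty":0,"tz":0,"ax":0,"ay":0,"az":0,"claw":60},{"tx":0,"ty":0,"tz":0,"ax":0,"ay":0,"az":0,"claw":60},{"tx":0,"ty":0,"tz":0,"ax":0,"ay":0,"az":0,"claw":60},{"tx":0,"ty":0,"tz":0,"ax":0,"ay":0,"az":0,"claw":60},{"tx":0,"ty":0,"tz":0,"ax":0,"ay":0,"az":0,"claw":60}])

```text
time_s: 6.87
tcp_pos: [0.461, 0.202, 0.0534]
ee_rot: [[1.0, 0.0, 0.0], [0.0, -1.0, 0.0], [0.0, -0.0, -1.0]]
wrist_force: [0.2, -0.5, 0.1]
gripper_width: 0.648
gripper_force: 0.0
```

```bash
python3 - <<'E'
from h import *
for c in("scene","side","wrist"):
    rec(["glue_bottle","coaster_small"],c)
    for r in trace("glue_bottle",c)[:1]:
        n=max(cv2.findContours(r["mask"].astype(np.uint8),0,2)[0],key=cv2.contourArea)[:,0]; print(cv2.boundingRect(n), cv2.minAreaRect(n))
print(sense()["gripper_width"])
im=capture("side")[170:270,170:270];w=capture("wrist")[60:360,200:500]
cv2.imwrite("pics/i.png",np.hstack([cv2.resize(im,(400,400)),cv2.resize(w,(400,400))]))
E
```

```text
scene glue_bottle 0.82 [451. 195.  49.] px 182 236
scene coaster_small 0.87 [452. 191.  10.] px 187 255
(170, 199, 29, 60) ((181.86798095703125, 228.26121520996094), (60.11244583129883, 23.310436248779297), 77.00537872314453)
side glue_bottle 0.63 [448. 192.  48.] px 208 227
side coaster_small 0.75 [436. 199.   5.] px 205 243
(199, 206, 24, 38) ((209.8585205078125, 224.25473022460938), (38.87303924560547, 20.192001342773438), 74.05460357666016)
wrist glue_bottle 0.93 [466. 207.  70.] px 313 281
wrist glue_bottle 0.2 [476. 201.   5.] px 326 226
wrist coaster_small 0.81 [476. 203.  10.] px 323 228
(280, 222, 77, 98) ((318.0, 270.5), (97.0, 76.0), 90.0)
0.6868258470013822
```

View pics/i.png

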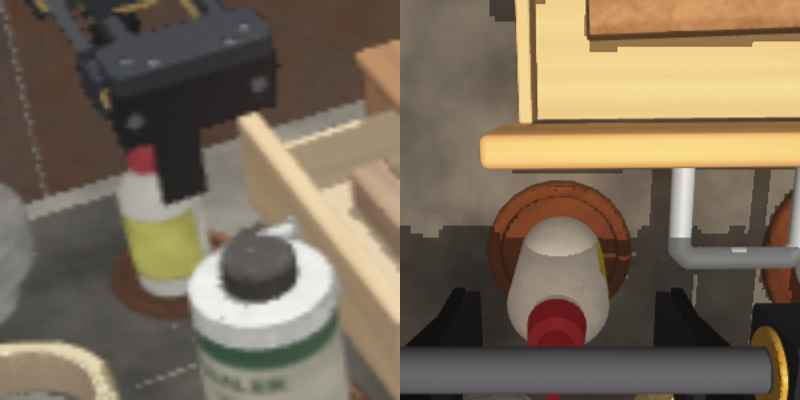

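```bash
cat >> h.py <<'E'
def ray(cam,uv):
    M,c=T(cam); d=M[:3,:3]@[(uv[0]-c["cx"])/c["fx"],(uv[1]-c["cy"])/c["fy"],1]
    return M[:3,3],d/np.linalg.norm(d)
def proj(cam,p):
    M,c=T(cam); q=np.linalg.inv(M)@np.r_[p,1]; return [round(c["fx"]*q[0]/q[2]+c["cx"],1),round(c["fy"]*q[1]/q[2]+c["cy"],1)]
E
python3 - <<'E'
from h import *
a=capture("scene"); b=capture("side")
for c,x in (("scene",a),("side",b)):
    hsv=cv2.cvtColor(x,cv2.COLOR_BGR2HSV); 
    m=((hsv[...,0]<8)|(hsv[...,0]>172))&(hsv[...,1]>150)&(hsv[...,2]>80)
    m[:, :150]=0;m[:,230:]=0;m[:180]=0;m[230:]=0
    ys,xs=np.nonzero(m);print(c,"red",len(xs),xs.mean().round(1),ys.min(),ys.max(),"top x",xs[ys<ys.min()+3].mean())
    old=cv2.imread("pics/a.png" if c=="scene" else "pics/b.png"); hsv=cv2.cvtColor(old,cv2.COLOR_BGR2HSV)
    m=((hsv[...,0]<8)|(hsv[...,0]>172))&(hsv[...,1]>150)&(hsv[...,2]>80)
    m[:, :150]=0;m[:,230:]=0;m[:180]=0;m[230:]=0
    ys,xs=np.nonzero(m);print(c,"old red",len(xs),xs.mean().round(1),ys.min(),ys.max(),"top x",xs[ys<ys.min()+3].mean())
    for p in ([.4615,.202,.118],[.4615,.202,.077],[.4615,.202,.004],[.445,.202,.077],[.462,.205,.01]): print(p,proj(c,p))
E
```

```text
scene red 155 178.2 198 219 top x 175.71428571428572
scene old red 149 178.0 197 219 top x 175.0
[0.4615, 0.202, 0.118] [np.float64(179.9), np.float64(197.5)]
[0.4615, 0.202, 0.077] [np.float64(183.3), np.float64(218.5)]
[0.4615, 0.202, 0.004] [np.float64(188.9), np.float64(253.5)]
[0.445, 0.202, 0.077] [np.float64(175.0), np.float64(222.2)]
[0.462, 0.205, 0.01] [np.float64(187.7), np.float64(249.9)]
side red 22 205.0 208 212 top x 204.76923076923077
side old red 43 206.0 196 212 top x 203.0
[0.4615, 0.202, 0.118] [np.float64(208.2), np.float64(193.4)]
[0.4615, 0.202, 0.077] [np.float64(211.3), np.float64(210.6)]
[0.4615, 0.202, 0.004] [np.float64(216.5), np.float64(239.4)]
[0.445, 0.202, 0.077] [np.float64(203.4), np.float64(213.1)]
[0.462, 0.205, 0.01] [np.float64(215.8), np.float64(236.2)]
```

Call:
servo_tool(deltas=[{"tx":0,"ty":0,"tz":3,"ax":0,"ay":0,"az":0,"claw":45},{"tx":0,"ty":0,"tz":3,"ax":0,"ay":0,"az":0,"claw":40},{"tx":0,"ty":0,"tz":3,"ax":0,"ay":0,"az":0,"claw":30},{"tx":0,"ty":0,"tz":3,"ax":0,"ay":0,"az":0,"claw":26},{"tx":0,"ty":0,"tz":3,"ax":0,"ay":0,"az":0,"claw":26},{"tx":0,"ty":0,"tz":3,"ax":0,"ay":0,"az":0,"claw":26},{"tx":0,"ty":0,"tz":3,"ax":0,"ay":0,"az":0,"claw":26}])

```text
time_s: 8.25
tcp_pos: [0.461, 0.2021, 0.0504]
ee_rot: [[1.0, 0.0, 0.0], [0.0, -1.0, 0.0], [0.0, -0.0, -1.0]]
wrist_force: [0.4, 0.5, 0.3]
gripper_width: 0.32
gripper_force: 0.1
```

```bash
python3 - <<'E'
from h import *
s=sense();print(s["tcp_pos"],s["wrist_force"],s["gripper_width"]*87,s["gripper_force"])
a=capture("scene"); hsv=cv2.cvtColor(a,cv2.COLOR_BGR2HSV)
m=((hsv[...,0]<8)|(hsv[...,0]>172))&(hsv[...,1]>150)&(hsv[...,2]>80)
m[:, :150]=0;m[:,230:]=0;m[:180]=0;m[230:]=0
ys,xs=np.nonzero(m);print(len(xs),xs.mean().round(1),ys.min(),ys.max(),"top x",xs[ys<ys.min()+3].mean())
E
```

```text
[0.46104011 0.20207642 0.05039562] [0.37290148 0.50743458 0.27575057] 27.83519698730405 0.09335804912943502
130 177.3 198 220 top x 175.875
```

```bash
python3 - <<'E'
from h import *
for z in (.1,.11,.118,.125): print(z,(onplane("scene",[[175.3,197.5]],z)*1000).round(1),(onplane("side",[[203.2,195.5]],z)*1000).round(1))
# coaster small masks: ellipse centre on plane z=.01
for c in ("scene","side"):
    capture(c)
    for l,z in (("coaster_small",.01),("coaster_large",.01)):
        for r in trace(l,c)[:1]:
            n=max(cv2.findContours(r["mask"].astype(np.uint8),0,2)[0],key=cv2.contourArea)[:,0]
            p=onplane(c,n,z)[:,:2]*1000; print(c,l,r["confidence"],p.min(0).round(),p.max(0).round(),cv2.minEnclosingCircle(p.astype(np.float32)))
M,c=T("wrist"); w=capture("wrist")
for r in trace("glue_bottle","wrist")[:1]:
    m=r["mask"]; rows=np.nonzero(m.any(1))[0]
    for v in rows[::8]:
        xs=np.nonzero(m[v])[0]; print(v,xs.min(),xs.max(),end=" | ")
print(proj("wrist",[.461,.202,.004]),proj("wrist",[.461,.202,.118]),proj("wrist",[.481,.202,.077]),proj("wrist",[.461,.182,.077]))
print(proj("wrist",[.471,.202,.077]))
E
```

```text
0.1 [[472.3 236.3 100. ]] [[457.  227.1 100. ]]
0.11 [[463.4 220.3 110. ]] [[453.4 211.9 110. ]]
0.118 [[456.2 207.5 118. ]] [[450.5 199.8 118. ]]
0.125 [[449.9 196.3 125. ]] [[448.  189.2 125. ]]
scene coaster_small 0.8 [425. 166.] [494. 236.] ((459.0375061035156, 199.65899658203125), 37.08692932128906)
scene coaster_large 0.78 [410.   8.] [507. 102.] ((458.16851806640625, 54.69464111328125), 48.50170135498047)
side coaster_small 0.58 [423. 166.] [453. 232.] ((441.5374755859375, 199.22169494628906), 33.11083221435547)
side coaster_large 0.71 [411.  10.] [503.  93.] ((456.2723388671875, 56.25299072265625), 47.40911102294922)
224 313 326 | 232 299 342 | 240 293 348 | 248 291 351 | 256 289 352 | 264 286 354 | 272 285 356 | 280 297 354 | 288 298 353 | 296 298 353 | 304 298 353 | 312 298 350 | 320 313 333 | 362 313 324 | [np.float64(324.8), np.float64(250.7)] [np.float64(323.8), np.float64(348.6)] [np.float64(324.3), np.float64(258.4)] [np.float64(367.6), np.float64(299.4)]
[np.float64(324.3), np.float64(279.2)]
```

```bash
python3 - <<'E'
from h import *
for z in(.045,.05,.06,.07): print(z,proj("side",[.461,.186,z]),proj("scene",[.461,.186,z]))
a=capture("side")[175:255,175:255]; b=capture("scene")[185:265,150:230]; w=capture("wrist")[180:400,230:450]
cv2.imwrite("pics/j.png",np.hstack([cv2.resize(x,(266,400),interpolation=2) if 0 else cv2.resize(x,(266,266),interpolation=2) for x in (a,b,w)]))
E
```

```text
0.045 [np.float64(216.2), np.float64(227.8)] [np.float64(191.0), np.float64(237.9)]
0.05 [np.float64(215.8), np.float64(225.8)] [np.float64(190.6), np.float64(235.4)]
0.06 [np.float64(215.1), np.float64(221.8)] [np.float64(189.8), np.float64(230.5)]
0.07 [np.float64(214.4), np.float64(217.7)] [np.float64(189.0), np.float64(225.6)]
```

View pics/j.png

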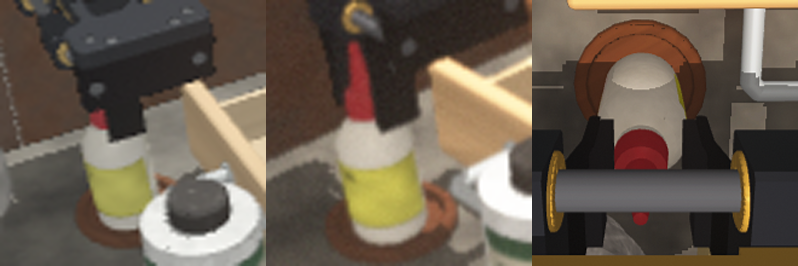

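```bash
python3 - <<'E'
from h import *
print("f obs (205,163):",[ (z,y,proj("side",[.4615,y,z])) for z in (.177,.197) for y in (.158,.172)])
print("start side obs fingers (306,180)L,(359,166)R:",[proj("side",[x,0,z]) for z in (.195,.215) for x in (.575,.674)])
print("start scene obs (315,155)L,(359,138)R:",[proj("scene",[x,0,z]) for z in (.195,.215) for x in (.575,.674)])
E
```

```text
f obs (205,163): [(0.177, 0.158, [np.float64(211.6), np.float64(177.7)]), (0.177, 0.172, [np.float64(209.0), np.float64(174.2)]), (0.197, 0.158, [np.float64(210.0), np.float64(168.1)]), (0.197, 0.172, [np.float64(207.3), np.float64(164.7)])]
start side obs fingers (306,180)L,(359,166)R: [[np.float64(307.7), np.float64(193.9)], [np.float64(358.4), np.float64(177.7)], [np.float64(307.3), np.float64(183.6)], [np.float64(358.8), np.float64(167.6)]]
start scene obs (315,155)L,(359,138)R: [[np.float64(314.2), np.float64(172.1)], [np.float64(357.5), np.float64(151.7)], [np.float64(314.1), np.float64(159.9)], [np.float64(358.0), np.float64(140.2)]]
```

```bash
python3 - <<'E'
from h import *
print("chuck-top obs side ~ (160,210):",[(z,proj("side",[.395,.235,z])) for z in (.04,.06,.08,.1)])
M,c=T("wrist")
s=sense();print(s["time_s"])
E
```

```text
chuck-top obs side ~ (160,210): [(0.04, [np.float64(177.3), np.float64(226.9)]), (0.06, [np.float64(175.5), np.float64(219.0)]), (0.08, [np.float64(173.5), np.float64(210.8)]), (0.1, [np.float64(171.6), np.float64(202.5)])]
8.85
```

Call:
servo_tool(deltas=[{"tx":0,"ty":0,"tz":0,"ax":0,"ay":0,"az":0,"claw":60},{"tx":0,"ty":0,"tz":0,"ax":0,"ay":0,"az":0,"claw":60},{"tx":0,"ty":0,"tz":0,"ax":0,"ay":0,"az":0,"claw":60},{"tx":-2,"ty":-1,"tz":2,"ax":0,"ay":0,"az":0,"claw":60},{"tx":-2,"ty":-1,"tz":4,"ax":0,"ay":0,"az":0,"claw":60},{"tx":-2,"ty":-1,"tz":6,"ax":0,"ay":0,"az":0,"claw":60},{"tx":-2,"ty":-1,"tz":8,"ax":0,"ay":0,"az":0,"claw":60},{"tx":-2,"ty":-1,"tz":8,"ax":0,"ay":0,"az":0,"claw":60}])

```text
time_s: 9.52
tcp_pos: [0.4586, 0.2028, 0.0418]
ee_rot: [[1.0, 0.0, -0.001], [0.0, -1.0, -0.001], [-0.001, 0.001, -1.0]]
wrist_force: [0.9, -0.3, 0.5]
gripper_width: 0.68
gripper_force: 0.0
```

Call:
servo_tool(deltas=[{"tx":0,"ty":0,"tz":2,"ax":0,"ay":0,"az":0,"claw":60},{"tx":0,"ty":0,"tz":4,"ax":0,"ay":0,"az":0,"claw":55},{"tx":0,"ty":0,"tz":6,"ax":0,"ay":0,"az":0,"claw":50},{"tx":0,"ty":0,"tz":6,"ax":0,"ay":0,"az":0,"claw":44},{"tx":0,"ty":0,"tz":6,"ax":0,"ay":0,"az":0,"claw":40},{"tx":0,"ty":0,"tz":6,"ax":0,"ay":0,"az":0,"claw":36},{"tx":0,"ty":0,"tz":6,"ax":0,"ay":0,"az":0,"claw":34},{"tx":0,"ty":0,"tz":6,"ax":0,"ay":0,"az":0,"claw":34},{"tx":0,"ty":0,"tz":6,"ax":0,"ay":0,"az":0,"claw":34}])

```text
time_s: 10.27
tcp_pos: [0.459, 0.2031, 0.0364]
ee_rot: [[1.0, 0.0, 0.0], [0.0, -1.0, 0.0], [0.0, -0.0, -1.0]]
wrist_force: [1.1, 1.4, -0.1]
gripper_width: 0.4
gripper_force: 25.8
```

Call:
servo_tool(deltas=[{"tx":0,"ty":0,"tz":0,"ax":0,"ay":0,"az":0,"claw":56},{"tx":0,"ty":0,"tz":0,"ax":0,"ay":0,"az":0,"claw":56},{"tx":0,"ty":0,"tz":0,"ax":0,"ay":0,"az":0,"claw":56},{"tx":0,"ty":0,"tz":2,"ax":0,"ay":0,"az":0,"claw":56},{"tx":0,"ty":0,"tz":4,"ax":0,"ay":0,"az":0,"claw":56},{"tx":0,"ty":0,"tz":6,"ax":0,"ay":0,"az":0,"claw":56},{"tx":0,"ty":0,"tz":6,"ax":0,"ay":0,"az":0,"claw":56}])

```text
time_s: 10.85
tcp_pos: [0.4586, 0.2027, 0.0298]
ee_rot: [[1.0, 0.0, -0.001], [0.0, -1.0, -0.001], [-0.001, 0.001, -1.0]]
wrist_force: [0.4, 0.0, 0.1]
gripper_width: 0.641
gripper_force: 0.0
```

Call:
servo_tool(deltas=[{"tx":0,"ty":0,"tz":1.5,"ax":0,"ay":0,"az":0,"claw":54},{"tx":0,"ty":0,"tz":3,"ax":0,"ay":0,"az":0,"claw":50},{"tx":0,"ty":0,"tz":4,"ax":0,"ay":0,"az":0,"claw":46},{"tx":0,"ty":0,"tz":4,"ax":0,"ay":0,"az":0,"claw":42},{"tx":0,"ty":0,"tz":4,"ax":0,"ay":0,"az":0,"claw":38},{"tx":0,"ty":0,"tz":4,"ax":0,"ay":0,"az":0,"claw":34},{"tx":0,"ty":0,"tz":4,"ax":0,"ay":0,"az":0,"claw":32},{"tx":0,"ty":0,"tz":4,"ax":0,"ay":0,"az":0,"claw":32},{"tx":0,"ty":0,"tz":4,"ax":0,"ay":0,"az":0,"claw":32}])

```text
time_s: 11.6
tcp_pos: [0.4591, 0.2032, 0.0264]
ee_rot: [[1.0, 0.0, 0.0], [0.0, -1.0, 0.0], [0.0, -0.0, -1.0]]
wrist_force: [-0.6, 0.2, 1.1]
gripper_width: 0.433
gripper_force: 30.0
```

Call:
servo_tool(deltas=[{"tx":0,"ty":0,"tz":-5,"ax":0,"ay":0,"az":0,"claw":32},{"tx":0,"ty":0,"tz":-15,"ax":0,"ay":0,"az":0,"claw":32},{"tx":0,"ty":0,"tz":-30,"ax":0,"ay":0,"az":0,"claw":32},{"tx":0,"ty":0,"tz":-50,"ax":0,"ay":0,"az":0,"claw":32},{"tx":0,"ty":0,"tz":-70,"ax":0,"ay":0,"az":0,"claw":32},{"tx":0,"ty":0,"tz":-90,"ax":0,"ay":0,"az":0,"claw":32},{"tx":0,"ty":0,"tz":-110,"ax":0,"ay":0,"az":0,"claw":32},{"tx":0,"ty":0,"tz":-130,"ax":0,"ay":0,"az":0,"claw":32},{"tx":0,"ty":0,"tz":-145,"ax":0,"ay":0,"az":0,"claw":32},{"tx":0,"ty":0,"tz":-155,"ax":0,"ay":0,"az":0,"claw":32},{"tx":0,"ty":0,"tz":-155,"ax":0,"ay":0,"az":0,"claw":32}])

```text
time_s: 12.52
tcp_pos: [0.46, 0.2036, 0.1837]
ee_rot: [[1.0, 0.0, 0.004], [0.0, -1.0, 0.003], [0.004, -0.003, -1.0]]
wrist_force: [1.0, 0.2, -0.7]
gripper_width: 0.435
gripper_force: 30.0
```

```bash
python3 - <<'E'
from h import *
s=sense();print(s["tcp_pos"],s["wrist_force"],s["gripper_width"]*87,s["gripper_force"])
im=capture("side")
for r in trace("glue_bottle","side")[:1]:
    n=max(cv2.findContours(r["mask"].astype(np.uint8),0,2)[0],key=cv2.contourArea)[:,0];print(r["confidence"],cv2.boundingRect(n))
    for z in (.14,.15,.16,.17): print(z,proj("side",[.458,.202,z]))
    print(n[n[:,1].argmax()])
print(np.asarray(s["joints"]).round(1))
E
```

```text
[0.4599522  0.20364937 0.18370439] [ 1.02540977  0.18434833 -0.68523015] 37.82975620950873 29.97345184965525
0.72 (186, 141, 26, 38)
0.14 [np.float64(204.8), np.float64(184.2)]
0.15 [np.float64(204.0), np.float64(179.7)]
0.16 [np.float64(203.1), np.float64(175.2)]
0.17 [np.float64(202.3), np.float64(170.6)]
[198 178]
[ 42.4  10.6 -17.7   0.  -61.5  47.6]
```

```bash
cat >> h.py <<'E'
def tri(a,b,ca="scene",cb="side"):
    A=np.zeros((3,3));v=np.zeros(3);R=[ray(ca,a),ray(cb,b)]
    for o,d in R:
        P=np.eye(3)-np.outer(d,d);A+=P;v+=P@o
    p=np.linalg.solve(A,v);return (p*1000).round(),[round(1000*np.linalg.norm((np.eye(3)-np.outer(d,d))@(p-o)),1) for o,d in R]
E
python3 - <<'E'
from h import *
print(tri((447,264),(439,298)),tri((452,170),(446,210)),tri((497,72),(496,125)),tri((497,100),(499,146)))
print((onplane("scene",[[447,264]],0)*1000).round())
E
```

```text
(array([ 766., -142.,  -11.]), [np.float64(6.0), np.float64(6.0)]) (array([ 772., -119.,  167.]), [np.float64(1.7), np.float64(1.7)]) (array([ 819., -144.,  320.]), [np.float64(2.0), np.float64(2.0)]) (array([ 846., -137.,  271.]), [np.float64(1.0), np.float64(1.0)])
[[ 757. -142.    0.]]
```

Call:
servo_tool(deltas=[{"tx":5,"ty":20,"tz":0,"ax":0,"ay":0,"az":0,"claw":32},{"tx":15,"ty":50,"tz":0,"ax":0,"ay":0,"az":0,"claw":32},{"tx":27,"ty":85,"tz":0,"ax":0,"ay":0,"az":0,"claw":32},{"tx":40,"ty":120,"tz":0,"ax":0,"ay":0,"az":0,"claw":32},{"tx":52,"ty":155,"tz":0,"ax":0,"ay":0,"az":0,"claw":32},{"tx":64,"ty":190,"tz":0,"ax":0,"ay":0,"az":0,"claw":32},{"tx":76,"ty":225,"tz":0,"ax":0,"ay":0,"az":0,"claw":32},{"tx":90,"ty":260,"tz":0,"ax":0,"ay":0,"az":0,"claw":32},{"tx":102,"ty":290,"tz":0,"ax":0,"ay":0,"az":0,"claw":32},{"tx":114,"ty":310,"tz":0,"ax":0,"ay":0,"az":0,"claw":32},{"tx":120,"ty":320,"tz":0,"ax":0,"ay":0,"az":0,"claw":32},{"tx":120,"ty":320,"tz":0,"ax":0,"ay":0,"az":0,"claw":32}])

```text
time_s: 13.62
tcp_pos: [0.579, -0.1188, 0.1791]
ee_rot: [[1.0, -0.003, -0.004], [-0.003, -1.0, -0.0], [-0.004, 0.0, -1.0]]
wrist_force: [0.4, 0.4, -1.0]
gripper_width: 0.435
gripper_force: 30.0
```

```bash
python3 - <<'E'
from h import *
capture("wrist")
for l,z in(("bench_mat",.004),("blank_rack",.01)):
  for r in trace(l,"wrist")[:1]:
    n=max(cv2.findContours(r["mask"].astype(np.uint8),0,2)[0],key=cv2.contourArea)[:,0]
    p=onplane("wrist",n,z)[:,:2]*1000
    print(l,r["confidence"],cv2.boundingRect(n),p.min(0).round(),p.max(0).round(),cv2.minAreaRect(p.astype(np.float32)))
print(sense()["tcp_pos"])
E
```

```text
bench_mat 0.7 (390, 99, 152, 136) [ 553. -317.] [ 679. -175.] ((615.3737182617188, -246.5729217529297), (120.0877685546875, 137.43824768066406), 3.027442216873169)
blank_rack 0.92 (238, 75, 133, 108) [ 605. -156.] [698. -38.] ((652.06884765625, -97.54801177978516), (116.95089721679688, 90.99314880371094), 88.66761779785156)
[ 0.57818298 -0.11618295  0.18034601]
```

Call:
servo_tool(deltas=[{"tx":8,"ty":30,"tz":0,"ax":0,"ay":0,"az":0,"claw":32},{"tx":16,"ty":62,"tz":0,"ax":0,"ay":0,"az":0,"claw":32},{"tx":24,"ty":95,"tz":10,"ax":0,"ay":0,"az":0,"claw":32},{"tx":32,"ty":128,"tz":30,"ax":0,"ay":0,"az":0,"claw":32},{"tx":41,"ty":152,"tz":50,"ax":0,"ay":0,"az":0,"claw":32},{"tx":41,"ty":163,"tz":65,"ax":0,"ay":0,"az":0,"claw":32},{"tx":41,"ty":163,"tz":80,"ax":0,"ay":0,"az":0,"claw":32},{"tx":41,"ty":163,"tz":90,"ax":0,"ay":0,"az":0,"claw":32},{"tx":41,"ty":163,"tz":90,"ax":0,"ay":0,"az":0,"claw":32}])

```text
time_s: 14.52
tcp_pos: [0.6183, -0.278, 0.0885]
ee_rot: [[1.0, 0.001, -0.005], [0.001, -1.0, 0.002], [-0.005, -0.002, -1.0]]
wrist_force: [-0.6, 0.9, -1.3]
gripper_width: 0.437
gripper_force: 30.0
```

Call:
servo_tool(deltas=[{"tx":0,"ty":6,"tz":10,"ax":0,"ay":0,"az":0,"claw":32},{"tx":0,"ty":6,"tz":22,"ax":0,"ay":0,"az":0,"claw":32},{"tx":0,"ty":6,"tz":34,"ax":0,"ay":0,"az":0,"claw":32},{"tx":0,"ty":6,"tz":44,"ax":0,"ay":0,"az":0,"claw":32},{"tx":0,"ty":6,"tz":52,"ax":0,"ay":0,"az":0,"claw":32},{"tx":0,"ty":6,"tz":57,"ax":0,"ay":0,"az":0,"claw":32},{"tx":0,"ty":6,"tz":58,"ax":0,"ay":0,"az":0,"claw":32},{"tx":0,"ty":6,"tz":58,"ax":0,"ay":0,"az":0,"claw":32}])

```text
time_s: 15.18
tcp_pos: [0.62, -0.286, 0.0329]
ee_rot: [[1.0, 0.0, -0.001], [0.0, -1.0, -0.0], [-0.001, 0.0, -1.0]]
wrist_force: [-0.9, -0.6, -0.9]
gripper_width: 0.433
gripper_force: 30.0
```

Lower the rest, release gently, then raise.

Call:
servo_tool(deltas=[{"tx":0,"ty":-1,"tz":3,"ax":0,"ay":0,"az":0,"claw":32},{"tx":0,"ty":-1,"tz":5.5,"ax":0,"ay":0,"az":0,"claw":32},{"tx":0,"ty":-1,"tz":5.5,"ax":0,"ay":0,"az":0,"claw":36},{"tx":0,"ty":-1,"tz":5.5,"ax":0,"ay":0,"az":0,"claw":40},{"tx":0,"ty":-1,"tz":5.5,"ax":0,"ay":0,"az":0,"claw":46},{"tx":0,"ty":-1,"tz":5.5,"ax":0,"ay":0,"az":0,"claw":52},{"tx":0,"ty":-1,"tz":5.5,"ax":0,"ay":0,"az":0,"claw":58},{"tx":0,"ty":-1,"tz":5.5,"ax":0,"ay":0,"az":0,"claw":60}])

```text
time_s: 15.85
tcp_pos: [0.6203, -0.285, 0.0282]
ee_rot: [[1.0, 0.0, 0.001], [0.0, -1.0, -0.0], [0.001, 0.0, -1.0]]
wrist_force: [0.3, 0.0, 0.6]
gripper_width: 0.641
gripper_force: 0.0
```

Call:
servo_tool(deltas=[{"tx":0,"ty":0,"tz":-15,"ax":0,"ay":0,"az":0,"claw":60},{"tx":0,"ty":0,"tz":-40,"ax":0,"ay":0,"az":0,"claw":60},{"tx":0,"ty":0,"tz":-70,"ax":0,"ay":0,"az":0,"claw":60},{"tx":0,"ty":0,"tz":-105,"ax":0,"ay":0,"az":0,"claw":75},{"tx":0,"ty":0,"tz":-140,"ax":0,"ay":0,"az":0,"claw":87},{"tx":0,"ty":0,"tz":-170,"ax":0,"ay":0,"az":0,"claw":87},{"tx":-10,"ty":-30,"tz":-170,"ax":0,"ay":0,"az":0,"claw":87},{"tx":-20,"ty":-65,"tz":-170,"ax":0,"ay":0,"az":0,"claw":87},{"tx":-30,"ty":-100,"tz":-170,"ax":0,"ay":0,"az":0,"claw":87},{"tx":-45,"ty":-138,"tz":-170,"ax":0,"ay":0,"az":0,"claw":87},{"tx":-60,"ty":-170,"tz":-170,"ax":0,"ay":0,"az":0,"claw":87},{"tx":-60,"ty":-170,"tz":-170,"ax":0,"ay":0,"az":0,"claw":87}])

```text
time_s: 16.85
tcp_pos: [0.5576, -0.1107, 0.1987]
ee_rot: [[1.0, 0.005, -0.0], [0.005, -1.0, 0.001], [-0.0, -0.001, -1.0]]
wrist_force: [-1.2, -0.2, -0.5]
gripper_width: 0.997
gripper_force: 0.0
```

```bash
python3 - <<'E'
from h import *
s=sense();print(s["time_s"],s["tcp_pos"])
rec(["glue_bottle"],"wrist");rec(["glue_bottle"],"scene");
for r in trace("glue_bottle","scene")[:1]:
    n=max(cv2.findContours(r["mask"].astype(np.uint8),0,2)[0],key=cv2.contourArea)[:,0];print(r["confidence"],cv2.boundingRect(n))
print(proj("scene",[.62,-.285,.118]),proj("scene",[.62,-.285,.004]))
E
```

```text
16.85 [ 0.55763204 -0.11066254  0.19866921]
wrist glue_bottle 0.76 [ 621. -273.   65.] px 524 144
scene glue_bottle 0.78 [ 603. -278.   54.] px 472 320
0.92 (465, 295, 20, 54)
[np.float64(491.5), np.float64(281.2)] [np.float64(478.1), np.float64(343.6)]
```

Call:
servo_tool(deltas=[{"tx":-12,"ty":-20,"tz":0,"ax":0,"ay":0,"az":0,"claw":87},{"tx":-30,"ty":-52,"tz":0,"ax":0,"ay":0,"az":0,"claw":87},{"tx":-50,"ty":-86,"tz":0,"ax":0,"ay":0,"az":0,"claw":87},{"tx":-70,"ty":-120,"tz":0,"ax":0,"ay":0,"az":0,"claw":87},{"tx":-90,"ty":-150,"tz":0,"ax":0,"ay":0,"az":0,"claw":87},{"tx":-98,"ty":-168,"tz":5,"ax":0,"ay":0,"az":0,"claw":87},{"tx":-98,"ty":-168,"tz":15,"ax":0,"ay":0,"az":0,"claw":87},{"tx":-98,"ty":-168,"tz":30,"ax":0,"ay":0,"az":0,"claw":87},{"tx":-98,"ty":-168,"tz":40,"ax":0,"ay":0,"az":0,"claw":87},{"tx":-98,"ty":-168,"tz":40,"ax":0,"ay":0,"az":0,"claw":87}])

```text
time_s: 17.93
tcp_pos: [0.461, 0.052, 0.1557]
ee_rot: [[1.0, -0.002, -0.005], [-0.002, -1.0, -0.002], [-0.005, 0.002, -1.0]]
wrist_force: [-0.2, -0.1, -1.0]
gripper_width: 1.002
gripper_force: 0.0
```

```bash
python3 - <<'E'
from h import *
w=capture("wrist"); s=sense();print(s["time_s"],s["tcp_pos"])
for r in trace("sealer_bottle","wrist")[:1]:
    n=max(cv2.findContours(r["mask"].astype(np.uint8),0,2)[0],key=cv2.contourArea)[:,0];print(r["confidence"],cv2.boundingRect(n))
    p=onplane("wrist",n,.102)[:,:2]*1000;print(p.min(0),p.max(0))
E
```

```text
17.9833 [0.46193363 0.05214441 0.15691499]
0.93 (268, 180, 93, 110)
[431.65338086  28.88540767] [506.82616757  90.55276069]
```

Call:
servo_tool(deltas=[{"tx":0,"ty":-6,"tz":5,"ax":0,"ay":0,"az":0,"claw":87},{"tx":0,"ty":-6,"tz":20,"ax":0,"ay":0,"az":0,"claw":87},{"tx":0,"ty":-6,"tz":40,"ax":0,"ay":0,"az":0,"claw":87},{"tx":0,"ty":-6,"tz":60,"ax":0,"ay":0,"az":0,"claw":87},{"tx":0,"ty":-6,"tz":80,"ax":0,"ay":0,"az":0,"claw":87},{"tx":0,"ty":-6,"tz":95,"ax":0,"ay":0,"az":0,"claw":87},{"tx":0,"ty":-6,"tz":104,"ax":0,"ay":0,"az":0,"claw":80},{"tx":0,"ty":-6,"tz":104,"ax":0,"ay":0,"az":0,"claw":72},{"tx":0,"ty":-6,"tz":104,"ax":0,"ay":0,"az":0,"claw":64},{"tx":0,"ty":-6,"tz":104,"ax":0,"ay":0,"az":0,"claw":56},{"tx":0,"ty":-6,"tz":104,"ax":0,"ay":0,"az":0,"claw":54},{"tx":0,"ty":-6,"tz":104,"ax":0,"ay":0,"az":0,"claw":54}])

```text
time_s: 19.03
tcp_pos: [0.4631, 0.0596, 0.055]
ee_rot: [[1.0, 0.0, 0.003], [0.0, -1.0, 0.001], [0.003, -0.001, -1.0]]
wrist_force: [-0.0, 0.6, 0.7]
gripper_width: 0.73
gripper_force: 30.0
```

Call:
servo_tool(deltas=[{"tx":0,"ty":0,"tz":0,"ax":0,"ay":0,"az":0,"claw":54},{"tx":0,"ty":0,"tz":0,"ax":0,"ay":0,"az":0,"claw":54},{"tx":0,"ty":0,"tz":-5,"ax":0,"ay":0,"az":0,"claw":54},{"tx":0,"ty":0,"tz":-15,"ax":0,"ay":0,"az":0,"claw":54},{"tx":0,"ty":0,"tz":-30,"ax":0,"ay":0,"az":0,"claw":54},{"tx":0,"ty":0,"tz":-30,"ax":0,"ay":0,"az":0,"claw":54}])

```text
time_s: 19.53
tcp_pos: [0.4628, 0.0593, 0.0854]
ee_rot: [[1.0, 0.0, 0.003], [0.0, -1.0, 0.001], [0.003, -0.001, -1.0]]
wrist_force: [1.1, 0.2, -4.1]
gripper_width: 0.731
gripper_force: 30.0
```

Call:
servo_tool(deltas=[{"tx":0,"ty":0,"tz":-20,"ax":0,"ay":0,"az":0,"claw":54},{"tx":3,"ty":5,"tz":-50,"ax":0,"ay":0,"az":0.06,"claw":54},{"tx":10,"ty":18,"tz":-80,"ax":0,"ay":0,"az":0.18,"claw":54},{"tx":25,"ty":45,"tz":-105,"ax":0,"ay":0,"az":0.3,"claw":54},{"tx":40,"ty":75,"tz":-115,"ax":0,"ay":0,"az":0.42,"claw":54},{"tx":57,"ty":105,"tz":-115,"ax":0,"ay":0,"az":0.54,"claw":54},{"tx":75,"ty":135,"tz":-115,"ax":0,"ay":0,"az":0.66,"claw":54},{"tx":92,"ty":165,"tz":-115,"ax":0,"ay":0,"az":0.78,"claw":54},{"tx":107,"ty":195,"tz":-115,"ax":0,"ay":0,"az":0.9,"claw":54},{"tx":121,"ty":220,"tz":-115,"ax":0,"ay":0,"az":1.02,"claw":54},{"tx":135,"ty":240,"tz":-115,"ax":0,"ay":0,"az":1.14,"claw":54},{"tx":145,"ty":255,"tz":-115,"ax":0,"ay":0,"az":1.26,"claw":54}])

```text
time_s: 20.53
tcp_pos: [0.6067, -0.1978, 0.1961]
ee_rot: [[0.298, -0.954, -0.004], [-0.954, -0.298, 0.001], [-0.002, 0.003, -1.0]]
wrist_force: [1.2, 0.4, -3.7]
gripper_width: 0.727
gripper_force: 30.0
```

Call:
servo_tool(deltas=[{"tx":0,"ty":0,"tz":0,"ax":0,"ay":0,"az":0.12,"claw":54},{"tx":0,"ty":0,"tz":0,"ax":0,"ay":0,"az":0.24,"claw":54},{"tx":0,"ty":0,"tz":0,"ax":0,"ay":0,"az":0.31,"claw":54},{"tx":0,"ty":0,"tz":0,"ax":0,"ay":0,"az":0.31,"claw":54},{"tx":0,"ty":0,"tz":0,"ax":0,"ay":0,"az":0.31,"claw":54}])

```text
time_s: 20.95
tcp_pos: [0.6062, -0.1957, 0.197]
ee_rot: [[0.003, -1.0, -0.003], [-1.0, -0.003, 0.001], [-0.001, 0.003, -1.0]]
wrist_force: [-0.1, 1.1, -5.0]
gripper_width: 0.728
gripper_force: 30.0
```

```bash
python3 - <<'E'
from h import *
s=sense();print(s["time_s"],s["tcp_pos"],np.round(s["ee_rot"],3),s["wrist_force"])
rec(["glue_bottle"],"wrist")
for r in trace("bench_mat","wrist")[:1]:
    n=max(cv2.findContours(r["mask"].astype(np.uint8),0,2)[0],key=cv2.contourArea)[:,0]
    p=onplane("wrist",n,.004)[:,:2]*1000; print(p.min(0),p.max(0),cv2.minAreaRect(p.astype(np.float32)))
E
```

```text
20.95 [ 0.60615335 -0.1957213   0.19704778] [[ 0.003 -1.    -0.003]
 [-1.    -0.003  0.001]
 [-0.001  0.003 -1.   ]] [-0.13012473  1.09180406 -5.04626951]
wrist glue_bottle 0.79 [ 618. -283.   70.] px 310 113
[ 554.27473097 -320.07751518] [ 679.81181804 -179.80026994] ((616.7408447265625, -250.10226440429688), (120.02996063232422, 136.47373962402344), 3.1589603424072266)
```

Call:
servo_tool(deltas=[{"tx":10,"ty":-4,"tz":8,"ax":0,"ay":0,"az":0,"claw":54},{"tx":20,"ty":-7,"tz":25,"ax":0,"ay":0,"az":0,"claw":54},{"tx":20,"ty":-7,"tz":45,"ax":0,"ay":0,"az":0,"claw":54},{"tx":20,"ty":-7,"tz":65,"ax":0,"ay":0,"az":0,"claw":54},{"tx":20,"ty":-7,"tz":85,"ax":0,"ay":0,"az":0,"claw":54},{"tx":20,"ty":-7,"tz":105,"ax":0,"ay":0,"az":0,"claw":54},{"tx":20,"ty":-7,"tz":120,"ax":0,"ay":0,"az":0,"claw":54},{"tx":20,"ty":-7,"tz":130,"ax":0,"ay":0,"az":0,"claw":54},{"tx":20,"ty":-7,"tz":136,"ax":0,"ay":0,"az":0,"claw":54},{"tx":20,"ty":-7,"tz":138,"ax":0,"ay":0,"az":0,"claw":54},{"tx":20,"ty":-7,"tz":138,"ax":0,"ay":0,"az":0,"claw":54}])

```text
time_s: 22.02
tcp_pos: [0.6144, -0.2162, 0.0608]
ee_rot: [[0.001, -1.0, 0.0], [-1.0, -0.001, -0.0], [0.0, -0.0, -1.0]]
wrist_force: [0.1, 1.2, -3.9]
gripper_width: 0.73
gripper_force: 30.0
```

Call:
servo_tool(deltas=[{"tx":0,"ty":0,"tz":2,"ax":0,"ay":0,"az":0,"claw":54},{"tx":0,"ty":0,"tz":4,"ax":0,"ay":0,"az":0,"claw":54},{"tx":0,"ty":0,"tz":5.5,"ax":0,"ay":0,"az":0,"claw":54},{"tx":0,"ty":0,"tz":5.5,"ax":0,"ay":0,"az":0,"claw":60},{"tx":0,"ty":0,"tz":5.5,"ax":0,"ay":0,"az":0,"claw":64},{"tx":0,"ty":0,"tz":5.5,"ax":0,"ay":0,"az":0,"claw":70},{"tx":0,"ty":0,"tz":5.5,"ax":0,"ay":0,"az":0,"claw":80},{"tx":0,"ty":0,"tz":5.5,"ax":0,"ay":0,"az":0,"claw":87},{"tx":0,"ty":0,"tz":5.5,"ax":0,"ay":0,"az":0,"claw":87}])

```text
time_s: 22.77
tcp_pos: [0.6147, -0.2161, 0.0562]
ee_rot: [[0.001, -1.0, 0.002], [-1.0, -0.001, -0.0], [0.0, -0.002, -1.0]]
wrist_force: [-0.4, 0.6, -0.4]
gripper_width: 0.94
gripper_force: 0.0
```

Call:
servo_tool(deltas=[{"tx":0,"ty":0,"tz":-15,"ax":0,"ay":0,"az":0,"claw":87},{"tx":0,"ty":0,"tz":-40,"ax":0,"ay":0,"az":0,"claw":87},{"tx":0,"ty":0,"tz":-75,"ax":0,"ay":0,"az":0,"claw":87},{"tx":0,"ty":0,"tz":-110,"ax":0,"ay":0,"az":0,"claw":87},{"tx":-20,"ty":10,"tz":-140,"ax":0,"ay":0,"az":0,"claw":87},{"tx":-55,"ty":25,"tz":-150,"ax":0,"ay":0,"az":0,"claw":87},{"tx":-90,"ty":45,"tz":-150,"ax":0,"ay":0,"az":0,"claw":87},{"tx":-125,"ty":65,"tz":-150,"ax":0,"ay":0,"az":0,"claw":87},{"tx":-160,"ty":85,"tz":-150,"ax":0,"ay":0,"az":0,"claw":87},{"tx":-195,"ty":110,"tz":-150,"ax":0,"ay":0,"az":0,"claw":87},{"tx":-230,"ty":130,"tz":-150,"ax":0,"ay":0,"az":0,"claw":87},{"tx":-260,"ty":150,"tz":-150,"ax":0,"ay":0,"az":0,"claw":87}])

```text
time_s: 23.77
tcp_pos: [0.4626, 0.0455, 0.206]
ee_rot: [[0.001, -1.0, 0.002], [-1.0, -0.001, 0.001], [-0.001, -0.002, -1.0]]
wrist_force: [0.3, 0.5, -0.5]
gripper_width: 0.995
gripper_force: 0.0
```

```bash
python3 - <<'E'
from h import *
s=sense();print(s["time_s"],s["tcp_pos"],s["wrist_force"])
im=rec(["glue_bottle","sealer_bottle"],"scene"); cv2.imwrite("pics/k.png",im)
E
```

```text
23.7667 [0.46263754 0.04552473 0.20598456] [ 0.32738425  0.50670768 -0.49350007]
scene glue_bottle 0.96 [ 603. -279.   50.] px 472 323
scene sealer_bottle 0.62 [ 593. -226.   76.] px 439 295
```

View pics/k.png

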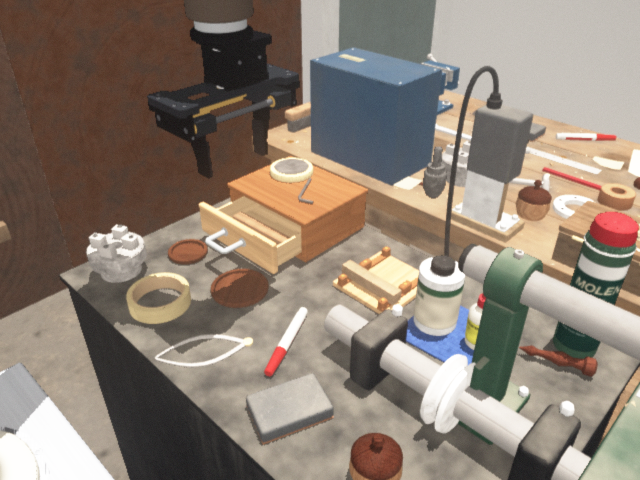

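Call:
servo_tool(deltas=[{"tx":-30,"ty":-2,"tz":0,"ax":0,"ay":0,"az":0,"claw":60},{"tx":-65,"ty":-5,"tz":10,"ax":0,"ay":0,"az":0,"claw":34},{"tx":-88,"ty":-7,"tz":35,"ax":0,"ay":0,"az":0,"claw":34},{"tx":-88,"ty":-7,"tz":65,"ax":0,"ay":0,"az":0,"claw":34},{"tx":-88,"ty":-7,"tz":95,"ax":0,"ay":0,"az":0,"claw":34},{"tx":-88,"ty":-7,"tz":110,"ax":0,"ay":0,"az":0,"claw":34},{"tx":-88,"ty":-7,"tz":110,"ax":0,"ay":0,"az":0,"claw":34},{"tx":-88,"ty":-7,"tz":110,"ax":0,"ay":0,"az":0,"claw":34}])

```text
time_s: 24.58
tcp_pos: [0.4715, 0.1311, 0.0951]
ee_rot: [[0.0, -1.0, -0.001], [-1.0, -0.0, -0.001], [0.001, 0.001, -1.0]]
wrist_force: [1.6, 0.5, 0.4]
gripper_width: 0.478
gripper_force: 0.0
```

```bash
python3 - <<'E'
from h import *
s=sense();print(s["time_s"],s["tcp_pos"],s["gripper_width"]*87)
rec(["drawer_handle"],"wrist")
print([proj("wrist",[x,y,.05]) for x,y in((.4715,.109),(.4715,.157))])
cv2.imwrite("pics/l.png",capture("wrist"))
E
```

```text
24.5833 [0.47148135 0.13112722 0.09510927] 41.58415710629935
wrist drawer_handle 0.55 [541. 103.  25.] px 224 200
[[np.float64(328.1), np.float64(215.8)], [np.float64(328.0), np.float64(286.4)]]
```

View pics/l.png

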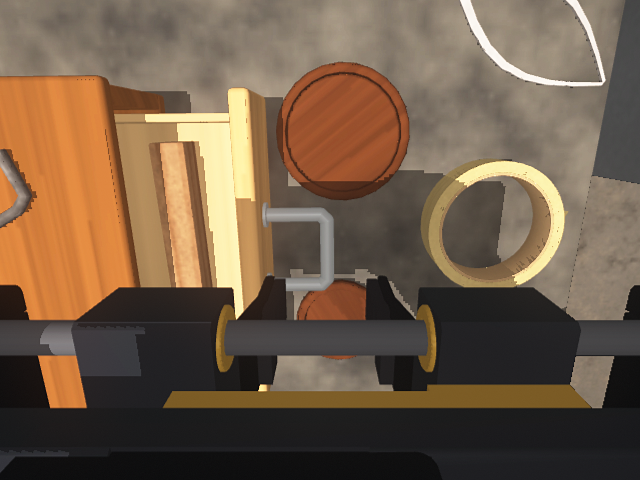

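Call:
servo_tool(deltas=[{"tx":0,"ty":0,"tz":20,"ax":0,"ay":0,"az":0,"claw":34},{"tx":0,"ty":0,"tz":40,"ax":0,"ay":0,"az":0,"claw":34},{"tx":0,"ty":0,"tz":58,"ax":0,"ay":0,"az":0,"claw":34},{"tx":0,"ty":0,"tz":70,"ax":0,"ay":0,"az":0,"claw":34},{"tx":0,"ty":0,"tz":76,"ax":0,"ay":0,"az":0,"claw":34},{"tx":0,"ty":0,"tz":76,"ax":0,"ay":0,"az":0,"claw":28},{"tx":0,"ty":0,"tz":76,"ax":0,"ay":0,"az":0,"claw":22},{"tx":0,"ty":0,"tz":76,"ax":0,"ay":0,"az":0,"claw":16},{"tx":0,"ty":0,"tz":76,"ax":0,"ay":0,"az":0,"claw":10},{"tx":0,"ty":0,"tz":76,"ax":0,"ay":0,"az":0,"claw":4},{"tx":0,"ty":0,"tz":76,"ax":0,"ay":0,"az":0,"claw":4},{"tx":0,"ty":0,"tz":76,"ax":0,"ay":0,"az":0,"claw":4}])

```text
time_s: 25.73
tcp_pos: [0.4715, 0.1323, 0.0203]
ee_rot: [[0.001, -1.0, 0.002], [-1.0, -0.001, 0.001], [-0.001, -0.002, -1.0]]
wrist_force: [-0.9, 0.1, 4.2]
gripper_width: 0.084
gripper_force: 30.0
```

Call:
servo_tool(deltas=[{"tx":0,"ty":4,"tz":0,"ax":0,"ay":0,"az":0,"claw":4},{"tx":0,"ty":10,"tz":0,"ax":0,"ay":0,"az":0,"claw":4},{"tx":0,"ty":17,"tz":0,"ax":0,"ay":0,"az":0,"claw":4},{"tx":0,"ty":24,"tz":0,"ax":0,"ay":0,"az":0,"claw":4},{"tx":0,"ty":31,"tz":0,"ax":0,"ay":0,"az":0,"claw":4},{"tx":0,"ty":38,"tz":0,"ax":0,"ay":0,"az":0,"claw":4},{"tx":0,"ty":44,"tz":0,"ax":0,"ay":0,"az":0,"claw":4},{"tx":0,"ty":50,"tz":0,"ax":0,"ay":0,"az":0,"claw":4},{"tx":0,"ty":55,"tz":0,"ax":0,"ay":0,"az":0,"claw":4},{"tx":0,"ty":58,"tz":0,"ax":0,"ay":0,"az":0,"claw":4},{"tx":0,"ty":58,"tz":0,"ax":0,"ay":0,"az":0,"claw":4}])

```text
time_s: 26.65
tcp_pos: [0.4124, 0.1318, 0.0202]
ee_rot: [[0.002, -1.0, 0.001], [-1.0, -0.002, 0.0], [-0.0, -0.001, -1.0]]
wrist_force: [-1.8, -1.2, 9.1]
gripper_width: 0.086
gripper_force: 30.0
```

Call:
servo_tool(deltas=[{"tx":0,"ty":1,"tz":0,"ax":0,"ay":0,"az":0,"claw":4},{"tx":0,"ty":2,"tz":0,"ax":0,"ay":0,"az":0,"claw":4},{"tx":0,"ty":2,"tz":0,"ax":0,"ay":0,"az":0,"claw":4}])

```text
time_s: 26.9
tcp_pos: [0.411, 0.1318, 0.0202]
ee_rot: [[0.002, -1.0, 0.001], [-1.0, -0.002, 0.0], [-0.0, -0.001, -1.0]]
wrist_force: [1.0, -1.5, 8.4]
gripper_width: 0.081
gripper_force: 30.0
```

Call:
servo_tool(deltas=[{"tx":0,"ty":0,"tz":0,"ax":0,"ay":0,"az":0,"claw":20},{"tx":0,"ty":0,"tz":0,"ax":0,"ay":0,"az":0,"claw":30},{"tx":0,"ty":0,"tz":0,"ax":0,"ay":0,"az":0,"claw":34},{"tx":0,"ty":0,"tz":0,"ax":0,"ay":0,"az":0,"claw":34},{"tx":0,"ty":0,"tz":-15,"ax":0,"ay":0,"az":0,"claw":34},{"tx":0,"ty":0,"tz":-45,"ax":0,"ay":0,"az":0,"claw":34},{"tx":0,"ty":0,"tz":-80,"ax":0,"ay":0,"az":0,"claw":34},{"tx":0,"ty":-20,"tz":-110,"ax":0,"ay":0,"az":0,"claw":44},{"tx":-20,"ty":-50,"tz":-140,"ax":0,"ay":0,"az":0,"claw":50},{"tx":-50,"ty":-80,"tz":-160,"ax":0,"ay":0,"az":0,"claw":50},{"tx":-70,"ty":-95,"tz":-170,"ax":0,"ay":0,"az":0,"claw":50},{"tx":-70,"ty":-95,"tz":-170,"ax":0,"ay":0,"az":0,"claw":50}])

```text
time_s: 27.9
tcp_pos: [0.511, 0.2066, 0.1921]
ee_rot: [[0.003, -1.0, 0.008], [-1.0, -0.003, 0.004], [-0.004, -0.008, -1.0]]
wrist_force: [0.8, -0.2, 0.3]
gripper_width: 0.562
gripper_force: 0.0
```

```bash
python3 - <<'E'
from h import *
a=rec(["olive_blank","drawer_handle"],"wrist");s=sense();print(s["time_s"],s["tcp_pos"],s["gripper_width"]*87)
for r in trace("olive_blank","wrist")[:1]:
    n=max(cv2.findContours(r["mask"].astype(np.uint8),0,2)[0],key=cv2.contourArea)[:,0]
    p=onplane("wrist",n,.043)[:,:2]*1000;print(r["confidence"],cv2.boundingRect(n),cv2.minAreaRect(p.astype(np.float32)))
cv2.imwrite("pics/m.png",a)
E
```

```text
wrist olive_blank 0.62 [513. 128.  41.] px 325 124
wrist drawer_handle 0.89 [524. 127.  21.] px 313 123
28.05 [0.50462204 0.20169661 0.18800721] 49.54681359483612
0.61 (315, 41, 30, 160) ((500.2883605957031, 122.22943115234375), (22.616914749145508, 127.70744323730469), 1.4323221445083618)
```

View pics/m.png

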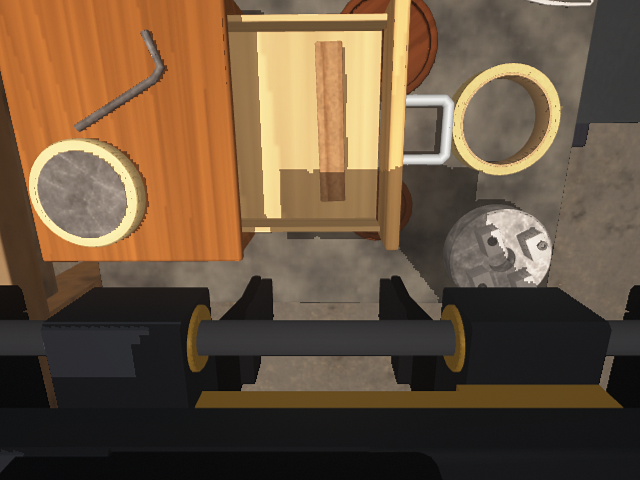

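```bash
python3 - <<'E'
from h import *
a=rec(["olive_blank"],"wrist");s=sense();print(s["time_s"],s["tcp_pos"])
b=cv2.imread("pics/m.png").astype(np.float32).mean(2); print(cv2.phaseCorrelate(b[:260],a.astype(np.float32).mean(2)[:260]))
for r in trace("olive_blank","wrist")[:1]:
    n=max(cv2.findContours(r["mask"].astype(np.uint8),0,2)[0],key=cv2.contourArea)[:,0]
    p=onplane("wrist",n,.043)[:,:2]*1000;print(r["confidence"],cv2.boundingRect(n),cv2.minAreaRect(p.astype(np.float32)))
print("unit edge",onplane("wrist",[[227,0],[243,260]],.085),"front outer",onplane("wrist",[[408,60],[399,245]],.073),"handle",onplane("wrist",[[444,130]],.05))
E
```

```text
wrist olive_blank 0.85 [514. 125.  40.] px 314 128
28.2 [0.50444039 0.20096858 0.18843372]
((-9.9537840419203, 7.1910950615632885), 0.5107449874061125)
0.88 (303, 48, 33, 162) ((509.350830078125, 128.60113525390625), (23.357637405395508, 130.59226989746094), 2.113008737564087)
unit edge [[0.57158074 0.04171364 0.085     ]
 [0.57176906 0.22733047 0.085     ]] front outer [[0.44474647 0.07691359 0.073     ]
 [0.44382028 0.2183819  0.073     ]] handle [[0.40727932 0.12625603 0.05      ]]
```

Call:
servo_tool(deltas=[{"tx":20,"ty":-2,"tz":0,"ax":0,"ay":0,"az":0,"claw":50},{"tx":45,"ty":-5,"tz":10,"ax":0.03,"ay":0,"az":-0.02,"claw":50},{"tx":65,"ty":-5,"tz":30,"ax":0.06,"ay":0,"az":-0.037,"claw":46},{"tx":72,"ty":-5,"tz":55,"ax":0.06,"ay":0,"az":-0.037,"claw":44},{"tx":72,"ty":-5,"tz":80,"ax":0.06,"ay":0,"az":-0.037,"claw":44},{"tx":72,"ty":-5,"tz":105,"ax":0.06,"ay":0,"az":-0.037,"claw":44},{"tx":72,"ty":-5,"tz":130,"ax":0.06,"ay":0,"az":-0.037,"claw":44},{"tx":72,"ty":-5,"tz":148,"ax":0.06,"ay":0,"az":-0.037,"claw":44},{"tx":72,"ty":-5,"tz":155,"ax":0.06,"ay":0,"az":-0.037,"claw":44},{"tx":72,"ty":-5,"tz":155,"ax":0.06,"ay":0,"az":-0.037,"claw":44},{"tx":72,"ty":-5,"tz":155,"ax":0.06,"ay":0,"az":-0.037,"claw":44}])

```text
time_s: 29.17
tcp_pos: [0.511, 0.13, 0.0349]
ee_rot: [[0.038, -0.997, 0.06], [-0.999, -0.038, 0.001], [0.001, -0.06, -0.998]]
wrist_force: [1.0, 0.3, 0.5]
gripper_width: 0.505
gripper_force: 0.0
```

```bash
python3 - <<'E'
from h import *
s=sense();print(s["time_s"],s["tcp_pos"],np.round(s["ee_rot"],3),s["wrist_force"],s["gripper_width"]*87)
w=capture("wrist")
for r in trace("olive_blank","wrist")[:1]:
    n=max(cv2.findContours(r["mask"].astype(np.uint8),0,2)[0],key=cv2.contourArea)[:,0]
    p=onplane("wrist",n,.043)[:,:2]*1000;print(r["confidence"],cv2.boundingRect(n),cv2.minAreaRect(p.astype(np.float32)))
E
```

```text
29.1667 [0.51100919 0.12995422 0.03485929] [[ 0.038 -0.997  0.06 ]
 [-0.999 -0.038  0.001]
 [ 0.001 -0.06  -0.998]] [0.95448263 0.33826007 0.51700165] 43.95946185638439
0.73 (308, 149, 48, 171) ((510.2376403808594, 107.18061828613281), (22.337080001831055, 87.51007843017578), 1.9144335985183716)
```

Call:
servo_tool(deltas=[{"tx":0,"ty":0.5,"tz":5,"ax":0,"ay":0,"az":0,"claw":44},{"tx":0,"ty":1,"tz":10,"ax":0,"ay":0,"az":0,"claw":44},{"tx":0,"ty":1.2,"tz":14,"ax":0,"ay":0,"az":0,"claw":44},{"tx":0,"ty":1.2,"tz":15,"ax":0,"ay":0,"az":0,"claw":44},{"tx":0,"ty":1.2,"tz":15,"ax":0,"ay":0,"az":0,"claw":44}])

```text
time_s: 29.68
tcp_pos: [0.5101, 0.1298, 0.0188]
ee_rot: [[0.038, -0.998, 0.059], [-0.999, -0.038, 0.001], [0.002, -0.059, -0.998]]
wrist_force: [0.0, 0.1, -0.8]
gripper_width: 0.505
gripper_force: 0.0
```

Call:
servo_tool(deltas=[{"tx":0,"ty":0,"tz":2,"ax":0,"ay":0,"az":0,"claw":44},{"tx":0,"ty":0,"tz":4,"ax":0,"ay":0,"az":0,"claw":44},{"tx":0,"ty":0,"tz":5,"ax":0,"ay":0,"az":0,"claw":44},{"tx":0,"ty":0,"tz":5,"ax":0,"ay":0,"az":0,"claw":44}])

```text
time_s: 30.02
tcp_pos: [0.5106, 0.1298, 0.014]
ee_rot: [[0.038, -0.998, 0.059], [-0.999, -0.038, 0.001], [0.001, -0.059, -0.998]]
wrist_force: [-0.4, -0.3, -0.0]
gripper_width: 0.506
gripper_force: 0.0
```

Clear of everything; close.

Call:
servo_tool(deltas=[{"tx":0,"ty":0,"tz":0,"ax":0,"ay":0,"az":0,"claw":36},{"tx":0,"ty":0,"tz":0,"ax":0,"ay":0,"az":0,"claw":30},{"tx":0,"ty":0,"tz":0,"ax":0,"ay":0,"az":0,"claw":24},{"tx":0,"ty":0,"tz":0,"ax":0,"ay":0,"az":0,"claw":18},{"tx":0,"ty":0,"tz":0,"ax":0,"ay":0,"az":0,"claw":16},{"tx":0,"ty":0,"tz":0,"ax":0,"ay":0,"az":0,"claw":16},{"tx":0,"ty":0,"tz":0,"ax":0,"ay":0,"az":0,"claw":16},{"tx":0,"ty":0,"tz":0,"ax":0,"ay":0,"az":0,"claw":16}])

```text
time_s: 30.68
tcp_pos: [0.5107, 0.1299, 0.0144]
ee_rot: [[0.038, -0.997, 0.06], [-0.999, -0.038, 0.001], [0.001, -0.06, -0.998]]
wrist_force: [-1.1, -0.9, 0.9]
gripper_width: 0.248
gripper_force: 30.0
```

Call:
servo_tool(deltas=[{"tx":0,"ty":0,"tz":-4,"ax":0,"ay":0,"az":0,"claw":16},{"tx":0,"ty":0,"tz":-12,"ax":0,"ay":0,"az":0,"claw":16},{"tx":0,"ty":0,"tz":-25,"ax":0,"ay":0,"az":0,"claw":16},{"tx":0,"ty":0,"tz":-45,"ax":0,"ay":0,"az":0,"claw":16},{"tx":0,"ty":0,"tz":-70,"ax":0,"ay":0,"az":0,"claw":16},{"tx":0,"ty":0,"tz":-95,"ax":0,"ay":0,"az":0,"claw":16},{"tx":0,"ty":0,"tz":-110,"ax":0,"ay":0,"az":0,"claw":16},{"tx":0,"ty":0,"tz":-110,"ax":0,"ay":0,"az":0,"claw":16}])

```text
time_s: 31.35
tcp_pos: [0.5065, 0.131, 0.1287]
ee_rot: [[0.039, -0.997, 0.068], [-0.999, -0.039, 0.005], [-0.003, -0.068, -0.998]]
wrist_force: [0.6, -0.4, -0.2]
gripper_width: 0.252
gripper_force: 30.0
```

```bash
python3 - <<'E'
from h import *
s=sense();print(s["time_s"],s["tcp_pos"],s["gripper_width"]*87,s["gripper_force"])
M,c=T("wrist"); he=np.linalg.inv(np.array(c["hand_eye"]))
def pt(p): q=he@np.r_[p,1]; return [round(c["fx"]*q[0]/q[2]+c["cx"]),round(c["fy"]*q[1]/q[2]+c["cy"])]
w=capture("wrist")
for r in trace("olive_blank","wrist")[:1]:
    n=max(cv2.findContours(r["mask"].astype(np.uint8),0,2)[0],key=cv2.contourArea)[:,0]
    p=onplane("wrist",n,s["tcp_pos"][2]+.029)[:,:2]*1000;print(r["confidence"],cv2.boundingRect(n),cv2.minAreaRect(p.astype(np.float32)),p.min(0),p.max(0))
    b=cv2.boxPoints(cv2.minAreaRect(n));print(b.round())
    print("expected end corners px (tool x=+65)",[pt([.065,y,-.029]) for y in(-.0115,.0115)],[pt([.065,y,-.007]) for y in(-.0115,.0115)])
rec(["olive_blank"],"side")
E
```

```text
31.35 [0.50648524 0.13104624 0.12870426] 21.912270863067622 29.979737719986588
0.69 (299, 150, 53, 170) ((503.93304443359375, 99.39738464355469), (21.227338790893555, 74.66238403320312), 2.1700801849365234) [492.39751566  61.8396005 ] [515.73165175 137.06747753]
[[299. 150.]
 [351. 150.]
 [351. 319.]
 [299. 319.]]
expected end corners px (tool x=+65) [[299, 157], [355, 157]] [[302, 153], [351, 153]]
side olive_blank 0.8 [501. 100. 154.] px 245 197
```

Call:
servo_tool(deltas=[{"tx":5,"ty":0,"tz":-25,"ax":0,"ay":0,"az":0.0,"claw":16},{"tx":20,"ty":-10,"tz":-50,"ax":0,"ay":0,"az":0.02,"claw":16},{"tx":45,"ty":-25,"tz":-65,"ax":0,"ay":0,"az":0.04,"claw":16},{"tx":75,"ty":-40,"tz":-65,"ax":0,"ay":0,"az":0.063,"claw":16},{"tx":105,"ty":-55,"tz":-65,"ax":0,"ay":0,"az":0.063,"claw":16},{"tx":130,"ty":-68,"tz":-65,"ax":0,"ay":0,"az":0.063,"claw":16},{"tx":145,"ty":-75,"tz":-65,"ax":0,"ay":0,"az":0.063,"claw":16},{"tx":145,"ty":-75,"tz":-65,"ax":0,"ay":0,"az":0.063,"claw":16},{"tx":145,"ty":-75,"tz":-65,"ax":0,"ay":0,"az":0.063,"claw":16},{"tx":145,"ty":-75,"tz":-65,"ax":0,"ay":0,"az":0.063,"claw":16}])

```text
time_s: 32.38
tcp_pos: [0.5797, -0.0121, 0.1923]
ee_rot: [[-0.025, -0.998, 0.057], [-1.0, 0.025, 0.001], [-0.002, -0.057, -0.998]]
wrist_force: [-0.5, 0.4, -0.3]
gripper_width: 0.247
gripper_force: 30.0
```

```bash
python3 - <<'E'
from h import *
s=sense();print(s["time_s"],s["tcp_pos"],np.round(s["ee_rot"],3),np.abs(s["joint_velocities"]).max())
w=rec(["ash_blank","blank_rack"],"wrist");cv2.imwrite("pics/n.png",w[20:300,100:420])
for l,z in(("ash_blank",.034),("blank_rack",.01)):
  for r in trace(l,"wrist")[:1]:
    n=max(cv2.findContours(r["mask"].astype(np.uint8),0,2)[0],key=cv2.contourArea)[:,0]
    p=onplane("wrist",n,z)[:,:2]*1000;print(l,r["confidence"],cv2.boundingRect(n),cv2.minAreaRect(p.astype(np.float32)),p.min(0),p.max(0))
im=cv2.imread("pics/n.png");cv2.imwrite("pics/n.png",cv2.resize(im,None,fx=2,fy=2,interpolation=2))
E
```

```text
32.3833 [ 0.57974527 -0.01208199  0.19234772] [[-0.025 -0.998  0.057]
 [-1.     0.025  0.001]
 [-0.002 -0.057 -0.998]] 0.9331905261617867
wrist ash_blank 0.69 [ 599. -115.   35.] px 311 95
wrist blank_rack 0.95 [ 646. -105.   11.] px 263 110
ash_blank 0.94 (297, 48, 26, 106) ((602.0731201171875, -108.83364868164062), (85.53886413574219, 21.46910858154297), 87.72344970703125) [ 589.97525449 -151.87428325] [614.35996261 -66.45274547]
blank_rack 0.67 (201, 47, 98, 132) ((659.4418334960938, -100.29000854492188), (116.63411712646484, 87.96754455566406), 89.04720306396484) [ 614.69301818 -159.09026076] [703.73506574 -41.32439914]
```

View pics/n.png

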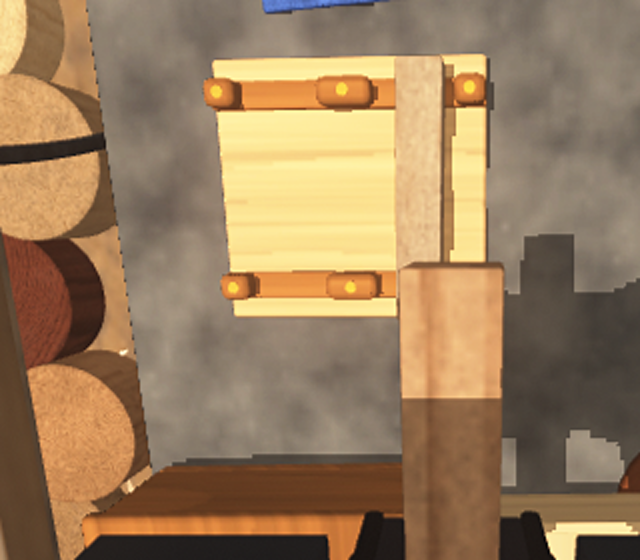

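```bash
python3 - <<'E'
from h import *
s=sense();print(s["time_s"],s["tcp_pos"],np.round(s["ee_rot"],4)[:, 2])
f=lambda p,z:(onplane("wrist",np.array(p)/2+[100,20],z)[:,:2]*1000).round(1).tolist()
print("posts",f([[222,93],[342,90],[470,87],[236,288],[349,287]],.026))
# inner faces of free slot: left post right face, mid post left face (top edge)
print("slot faces top",f([[239,93],[318,91]],.026),"bottom",f([[252,288],[328,288]],.026))
print("base L edge",f([[214,61],[234,316]],.01),"R edge",f([[487,56]],.01))
w=capture("wrist")
for r in trace("olive_blank","wrist")[:1]:
    n=max(cv2.findContours(r["mask"].astype(np.uint8),0,2)[0],key=cv2.contourArea)[:,0]
    for dz in (.0288,.018): 
        p=onplane("wrist",n,s["tcp_pos"][2]+dz)[:,:2]*1000;print(dz,cv2.boundingRect(n),cv2.minAreaRect(p.astype(np.float32)))
E
```

```text
32.6333 [ 0.58027553 -0.0114677   0.19371194] [ 0.0599  0.0013 -0.9982]
posts [[688.0, -141.5], [635.0, -141.0], [579.6, -140.3], [690.5, -57.6], [637.1, -57.0]]
slot faces top [[680.4, -141.2], [645.5, -140.9]] bottom [[682.9, -57.4], [647.0, -56.7]]
base L edge [[695.6, -157.3], [698.4, -42.6]] R edge [[572.4, -155.1]]
0.0288 (298, 151, 55, 170) ((578.7261352539062, -40.756629943847656), (76.42681121826172, 22.583866119384766), 88.88470458984375)
0.018 (298, 151, 55, 170) ((579.4591674804688, -37.54138946533203), (81.61262512207031, 24.116260528564453), 88.88469696044922)
```

```bash
python3 - <<'E'
from h import *
print("bench corner",tri((253,131),(311,135)),"grinder base corner",tri((454,212),(453,248)),"logcorner?",tri((520,232),(515,275)))
# wrist-n left objects: cable & bench edge, on guessed planes
f=lambda p,z:(onplane("wrist",np.array(p)/2+[100,20],z)[:,:2]*1000).round(0).tolist()
for z in (0,.05,.1): print(z,"edge",f([[92,20],[130,330]],z),"cable end",f([[103,143],[0,155]],z))
E
```

```text
bench corner (array([794., 408.,  68.]), [np.float64(6.2), np.float64(6.2)]) grinder base corner (array([ 807., -116.,   70.]), [np.float64(3.2), np.float64(3.2)]) logcorner? (array([ 877., -209.,   41.]), [np.float64(0.4), np.float64(0.4)])
0 edge [[755.0, -179.0], [757.0, -35.0]] cable end [[758.0, -126.0], [810.0, -122.0]]
0.05 edge [[730.0, -167.0], [732.0, -42.0]] cable end [[733.0, -121.0], [778.0, -117.0]]
0.1 edge [[706.0, -155.0], [708.0, -49.0]] cable end [[708.0, -116.0], [747.0, -113.0]]
```

Call:
servo_tool(deltas=[{"tx":20,"ty":-20,"tz":5,"ax":0,"ay":0,"az":0,"claw":16},{"tx":45,"ty":-45,"tz":15,"ax":0,"ay":0,"az":0,"claw":16},{"tx":70,"ty":-65,"tz":35,"ax":0,"ay":0,"az":0,"claw":16},{"tx":83,"ty":-77,"tz":60,"ax":0,"ay":0,"az":0,"claw":16},{"tx":83,"ty":-77,"tz":85,"ax":0,"ay":0,"az":0,"claw":16},{"tx":83,"ty":-77,"tz":110,"ax":0,"ay":0,"az":0,"claw":16},{"tx":83,"ty":-77,"tz":128,"ax":0,"ay":0,"az":0,"claw":16},{"tx":83,"ty":-77,"tz":138,"ax":0,"ay":0,"az":0,"claw":16},{"tx":83,"ty":-77,"tz":138,"ax":0,"ay":0,"az":0,"claw":16},{"tx":83,"ty":-77,"tz":138,"ax":0,"ay":0,"az":0,"claw":16},{"tx":83,"ty":-77,"tz":138,"ax":0,"ay":0,"az":0,"claw":16}])

```text
time_s: 33.65
tcp_pos: [0.6649, -0.0969, 0.0621]
ee_rot: [[-0.024, -0.998, 0.063], [-1.0, 0.024, 0.001], [-0.003, -0.063, -0.998]]
wrist_force: [0.8, -0.3, -0.6]
gripper_width: 0.249
gripper_force: 30.0
```

```bash
python3 - <<'E'
from h import *
s=sense();print(s["time_s"],s["tcp_pos"],np.round(s["ee_rot"],4),s["wrist_force"])
w=capture("wrist")
for r in trace("olive_blank","wrist")[:1]:
    n=max(cv2.findContours(r["mask"].astype(np.uint8),0,2)[0],key=cv2.contourArea)[:,0]
    for dz in (.0288,): 
        p=onplane("wrist",n,s["tcp_pos"][2]+dz)[:,:2]*1000;print(dz,cv2.boundingRect(n),cv2.minAreaRect(p.astype(np.float32)))
print("slot faces px", [proj("wrist",[x/1000,-.141,.026]) for x in(680.4,645.5)])
E
```

```text
33.65 [ 0.66487064 -0.09687887  0.06213648] [[-0.0242 -0.9977  0.0631]
 [-0.9997  0.0243  0.001 ]
 [-0.0025 -0.0631 -0.998 ]] [ 0.83119373 -0.31901049 -0.6378302 ]
0.0288 (298, 150, 55, 171) ((663.010009765625, -126.08518981933594), (76.80746459960938, 22.5826473236084), 88.47441101074219)
slot faces px [[np.float64(302.2), np.float64(185.0)], [np.float64(361.5), np.float64(184.1)]]
```

Call:
servo_tool(deltas=[{"tx":0,"ty":0.5,"tz":8,"ax":0,"ay":0,"az":0,"claw":16},{"tx":0,"ty":1.2,"tz":18,"ax":0,"ay":0,"az":0,"claw":16},{"tx":0,"ty":1.8,"tz":28,"ax":0,"ay":0,"az":0,"claw":16},{"tx":0,"ty":2.3,"tz":36,"ax":0,"ay":0,"az":0,"claw":16},{"tx":0,"ty":2.8,"tz":43,"ax":0,"ay":0,"az":0,"claw":16},{"tx":0,"ty":3.1,"tz":49,"ax":0,"ay":0,"az":0,"claw":16},{"tx":0,"ty":3.3,"tz":52,"ax":0,"ay":0,"az":0,"claw":16},{"tx":0,"ty":3.3,"tz":52,"ax":0,"ay":0,"az":0,"claw":16}])

```text
time_s: 34.42
tcp_pos: [0.6633, -0.0969, 0.0078]
ee_rot: [[-0.025, -0.998, 0.059], [-1.0, 0.025, 0.001], [-0.002, -0.059, -0.998]]
wrist_force: [-0.2, 0.6, -1.2]
gripper_width: 0.245
gripper_force: 30.0
```

Call:
servo_tool(deltas=[{"tx":0,"ty":0,"tz":0,"ax":0,"ay":0,"az":0,"claw":24},{"tx":0,"ty":0,"tz":0,"ax":0,"ay":0,"az":0,"claw":30},{"tx":0,"ty":0,"tz":0,"ax":0,"ay":0,"az":0,"claw":38},{"tx":0,"ty":0,"tz":0,"ax":0,"ay":0,"az":0,"claw":42},{"tx":0,"ty":0,"tz":0,"ax":0,"ay":0,"az":0,"claw":42},{"tx":0,"ty":0,"tz":-10,"ax":0,"ay":0,"az":0,"claw":42},{"tx":0,"ty":0,"tz":-30,"ax":0,"ay":0,"az":0,"claw":42},{"tx":0,"ty":0,"tz":-60,"ax":0,"ay":0,"az":0,"claw":42},{"tx":0,"ty":0,"tz":-95,"ax":0,"ay":0,"az":0,"claw":42},{"tx":-20,"ty":10,"tz":-130,"ax":0,"ay":0,"az":0,"claw":42},{"tx":-50,"ty":20,"tz":-165,"ax":0,"ay":0,"az":0,"claw":42},{"tx":-75,"ty":30,"tz":-185,"ax":0,"ay":0,"az":0,"claw":42}])

```text
time_s: 35.42
tcp_pos: [0.6249, -0.0214, 0.1955]
ee_rot: [[-0.027, -0.998, 0.065], [-1.0, 0.027, 0.001], [-0.003, -0.065, -0.998]]
wrist_force: [1.0, 0.2, 0.1]
gripper_width: 0.484
gripper_force: 0.0
```

Call:
servo_tool(deltas=[{"tx":0,"ty":0,"tz":0,"ax":-0.06,"ay":0,"az":0,"claw":42},{"tx":0,"ty":0,"tz":0,"ax":-0.06,"ay":0,"az":-0.024,"claw":30},{"tx":0,"ty":0,"tz":0,"ax":-0.06,"ay":0,"az":-0.024,"claw":20},{"tx":0,"ty":0,"tz":0,"ax":-0.06,"ay":0,"az":-0.024,"claw":10}])

```text
time_s: 35.75
tcp_pos: [0.6236, -0.022, 0.1901]
ee_rot: [[-0.002, -1.0, -0.002], [-1.0, 0.002, 0.002], [-0.002, 0.002, -1.0]]
wrist_force: [0.2, -0.2, -0.2]
gripper_width: 0.339
gripper_force: 0.0
```

```bash
python3 - <<'E'
from h import *
s=sense();print(s["time_s"],s["tcp_pos"],np.round(s["ee_rot"],3),s["wrist_force"])
w=rec(["olive_blank","ash_blank"],"wrist")
for l,z in(("olive_blank",.036),("ash_blank",.034)):
  for r in trace(l,"wrist")[:1]:
    n=max(cv2.findContours(r["mask"].astype(np.uint8),0,2)[0],key=cv2.contourArea)[:,0]
    p=onplane("wrist",n,z)[:,:2]*1000;print(l,r["confidence"],cv2.boundingRect(n),cv2.minAreaRect(p.astype(np.float32)))
rec(["olive_blank","ash_blank"],"scene")
E
```

```text
35.75 [ 0.6235517  -0.02195664  0.19006648] [[-0.002 -1.    -0.002]
 [-1.     0.002  0.002]
 [-0.002  0.002 -1.   ]] [ 0.15274648 -0.20383865 -0.19112047]
wrist olive_blank 0.56 [ 665. -102.   34.] px 277 123
wrist ash_blank 0.63 [ 599. -103.   29.] px 353 122
olive_blank 0.91 (267, 46, 29, 157) ((661.9331665039062, -98.125732421875), (129.12037658691406, 23.626543045043945), 88.58656311035156)
ash_blank 0.6 (336, 59, 31, 132) ((602.2978515625, -98.25166320800781), (109.1015396118164, 21.78650665283203), 88.10751342773438)
scene olive_blank 0.57 [ 651. -102.   40.] px 392 261
scene ash_blank 0.76 [ 596. -103.   31.] px 370 281
```

Call:
servo_tool(deltas=[{"tx":-6,"ty":8,"tz":-10,"ax":0,"ay":0,"az":-0.12,"claw":10},{"tx":-18,"ty":22,"tz":-10,"ax":0,"ay":0,"az":-0.24,"claw":10},{"tx":-32,"ty":40,"tz":-10,"ax":0,"ay":0,"az":-0.36,"claw":10},{"tx":-48,"ty":60,"tz":-10,"ax":0,"ay":0,"az":-0.48,"claw":10},{"tx":-64,"ty":82,"tz":-10,"ax":0,"ay":0,"az":-0.6,"claw":10},{"tx":-80,"ty":104,"tz":-10,"ax":0,"ay":0,"az":-0.72,"claw":10},{"tx":-96,"ty":126,"tz":-10,"ax":0,"ay":0,"az":-0.84,"claw":10},{"tx":-112,"ty":148,"tz":-10,"ax":0,"ay":0,"az":-0.96,"claw":10},{"tx":-128,"ty":168,"tz":-10,"ax":0,"ay":0,"az":-1.08,"claw":10},{"tx":-142,"ty":185,"tz":-10,"ax":0,"ay":0,"az":-1.2,"claw":10},{"tx":-150,"ty":195,"tz":-5,"ax":0,"ay":0,"az":-1.32,"claw":10},{"tx":-153,"ty":199,"tz":0,"ax":0,"ay":0,"az":-1.44,"claw":10}])

```text
time_s: 37.15
tcp_pos: [0.4243, 0.1327, 0.1921]
ee_rot: [[0.992, -0.124, 0.001], [-0.124, -0.992, 0.003], [0.001, -0.003, -1.0]]
wrist_force: [0.5, -1.2, 0.1]
gripper_width: 0.116
gripper_force: 0.0
```

Call:
servo_tool(deltas=[{"tx":0,"ty":0,"tz":15,"ax":0,"ay":0,"az":-0.12,"claw":10},{"tx":0,"ty":0,"tz":40,"ax":0,"ay":0,"az":-0.131,"claw":10},{"tx":0,"ty":0,"tz":70,"ax":0,"ay":0,"az":-0.131,"claw":10},{"tx":0,"ty":0,"tz":100,"ax":0,"ay":0,"az":-0.131,"claw":10},{"tx":0,"ty":0,"tz":100,"ax":0,"ay":0,"az":-0.131,"claw":10},{"tx":0,"ty":0,"tz":100,"ax":0,"ay":0,"az":-0.131,"claw":10}])

```text
time_s: 37.65
tcp_pos: [0.425, 0.1314, 0.0911]
ee_rot: [[1.0, -0.0, -0.002], [-0.0, -1.0, -0.0], [-0.002, 0.0, -1.0]]
wrist_force: [1.4, 0.1, -0.5]
gripper_width: 0.116
gripper_force: 0.0
```

Call:
servo_tool(deltas=[{"tx":-2,"ty":0,"tz":15,"ax":0,"ay":0,"az":0,"claw":10},{"tx":-2,"ty":0,"tz":33,"ax":0,"ay":0,"az":0,"claw":10},{"tx":-2,"ty":0,"tz":46,"ax":0,"ay":0,"az":0,"claw":10},{"tx":-2,"ty":0,"tz":52,"ax":0,"ay":0,"az":0,"claw":10},{"tx":5,"ty":0,"tz":52,"ax":0,"ay":0,"az":0,"claw":10},{"tx":12,"ty":0,"tz":52,"ax":0,"ay":0,"az":0,"claw":10},{"tx":20,"ty":0,"tz":52,"ax":0,"ay":0,"az":0,"claw":10},{"tx":30,"ty":0,"tz":52,"ax":0,"ay":0,"az":0,"claw":10},{"tx":42,"ty":0,"tz":52,"ax":0,"ay":0,"az":0,"claw":10},{"tx":55,"ty":0,"tz":52,"ax":0,"ay":0,"az":0,"claw":10},{"tx":68,"ty":0,"tz":52,"ax":0,"ay":0,"az":0,"claw":10},{"tx":80,"ty":0,"tz":52,"ax":0,"ay":0,"az":0,"claw":10}])

```text
time_s: 38.65
tcp_pos: [0.5071, 0.1322, 0.0402]
ee_rot: [[1.0, -0.001, 0.001], [-0.001, -1.0, 0.003], [0.001, -0.003, -1.0]]
wrist_force: [-2.4, 1.7, 0.6]
gripper_width: 0.112
gripper_force: 1.2
```

Call:
servo_tool(deltas=[{"tx":12,"ty":0,"tz":0,"ax":0,"ay":0,"az":0,"claw":10},{"tx":24,"ty":0,"tz":0,"ax":0,"ay":0,"az":0,"claw":10},{"tx":34,"ty":0,"tz":0,"ax":0,"ay":0,"az":0,"claw":10},{"tx":42,"ty":0,"tz":0,"ax":0,"ay":0,"az":0,"claw":10},{"tx":46,"ty":0,"tz":0,"ax":0,"ay":0,"az":0,"claw":10},{"tx":48,"ty":0,"tz":0,"ax":0,"ay":0,"az":0,"claw":10},{"tx":48,"ty":0,"tz":0,"ax":0,"ay":0,"az":0,"claw":10}])

```text
time_s: 39.23
tcp_pos: [0.5541, 0.1319, 0.0396]
ee_rot: [[1.0, -0.001, 0.001], [-0.001, -1.0, 0.002], [0.001, -0.002, -1.0]]
wrist_force: [-0.6, -0.1, -0.7]
gripper_width: 0.114
gripper_force: 0.0
```

Call:
servo_tool(deltas=[{"tx":2,"ty":0,"tz":0,"ax":0,"ay":0,"az":0,"claw":10},{"tx":4,"ty":0,"tz":0,"ax":0,"ay":0,"az":0,"claw":10},{"tx":6,"ty":0,"tz":0,"ax":0,"ay":0,"az":0,"claw":10},{"tx":6,"ty":0,"tz":0,"ax":0,"ay":0,"az":0,"claw":10}])

```text
time_s: 39.57
tcp_pos: [0.5595, 0.1319, 0.0396]
ee_rot: [[1.0, -0.001, 0.0], [-0.001, -1.0, 0.002], [-0.0, -0.002, -1.0]]
wrist_force: [-0.4, -0.5, 0.2]
gripper_width: 0.115
gripper_force: 0.4
```

Call:
servo_tool(deltas=[{"tx":1,"ty":0,"tz":0,"ax":0,"ay":0,"az":0,"claw":10},{"tx":2,"ty":0,"tz":0,"ax":0,"ay":0,"az":0,"claw":10}])

```text
time_s: 39.73
tcp_pos: [0.5612, 0.1319, 0.0396]
ee_rot: [[1.0, -0.001, -0.0], [-0.001, -1.0, 0.002], [-0.0, -0.002, -1.0]]
wrist_force: [-0.9, -0.1, 1.3]
gripper_width: 0.114
gripper_force: 0.8
```

Call:
servo_tool(deltas=[{"tx":1,"ty":0,"tz":0,"ax":0,"ay":0,"az":0,"claw":10},{"tx":2,"ty":0,"tz":0,"ax":0,"ay":0,"az":0,"claw":10}])

```text
time_s: 39.9
tcp_pos: [0.5615, 0.1318, 0.0394]
ee_rot: [[1.0, -0.001, -0.004], [-0.001, -1.0, 0.001], [-0.004, -0.001, -1.0]]
wrist_force: [-9.3, 2.2, 6.4]
gripper_width: 0.117
gripper_force: 4.3
```

Call:
servo_tool(deltas=[{"tx":1,"ty":0,"tz":0,"ax":0,"ay":0,"az":0,"claw":10},{"tx":2,"ty":0,"tz":0,"ax":0,"ay":0,"az":0,"claw":10}])

```text
time_s: 40.07
tcp_pos: [0.5615, 0.1317, 0.0394]
ee_rot: [[1.0, -0.001, -0.008], [-0.001, -1.0, 0.0], [-0.008, -0.0, -1.0]]
wrist_force: [-13.7, 4.2, 9.1]
gripper_width: 0.115
gripper_force: 6.8
```

Call:
servo_tool(deltas=[{"tx":-6,"ty":0,"tz":0,"ax":0,"ay":0,"az":0,"claw":10},{"tx":-15,"ty":0,"tz":0,"ax":0,"ay":0,"az":0,"claw":10},{"tx":-20,"ty":0,"tz":-15,"ax":0,"ay":0,"az":0,"claw":10},{"tx":-20,"ty":0,"tz":-50,"ax":0,"ay":0,"az":0,"claw":10},{"tx":-20,"ty":0,"tz":-90,"ax":0,"ay":0,"az":0,"claw":40},{"tx":-15,"ty":20,"tz":-130,"ax":0,"ay":0,"az":0,"claw":87},{"tx":-10,"ty":55,"tz":-160,"ax":0,"ay":0,"az":0,"claw":87},{"tx":-5,"ty":90,"tz":-170,"ax":0,"ay":0,"az":0,"claw":87},{"tx":0,"ty":115,"tz":-170,"ax":0,"ay":0,"az":0,"claw":87},{"tx":0,"ty":130,"tz":-170,"ax":0,"ay":0,"az":0,"claw":87}])

```text
time_s: 40.9
tcp_pos: [0.5668, -0.0007, 0.2113]
ee_rot: [[1.0, -0.003, 0.005], [-0.003, -1.0, 0.003], [0.005, -0.003, -1.0]]
wrist_force: [1.1, 0.5, -0.8]
gripper_width: 0.484
gripper_force: 0.0
```

Call:
servo_tool(deltas=[{"tx":4,"ty":20,"tz":0,"ax":0,"ay":0,"az":0.12,"claw":87},{"tx":8,"ty":40,"tz":0,"ax":0,"ay":0,"az":0.24,"claw":87},{"tx":12,"ty":60,"tz":0,"ax":0,"ay":0,"az":0.36,"claw":87},{"tx":16,"ty":80,"tz":0,"ax":0,"ay":0,"az":0.48,"claw":87},{"tx":20,"ty":100,"tz":0,"ax":0,"ay":0,"az":0.6,"claw":87},{"tx":25,"ty":120,"tz":0,"ax":0,"ay":0,"az":0.72,"claw":87},{"tx":30,"ty":135,"tz":0,"ax":0,"ay":0,"az":0.84,"claw":87},{"tx":35,"ty":150,"tz":0,"ax":0,"ay":0,"az":0.96,"claw":87},{"tx":40,"ty":165,"tz":0,"ax":0,"ay":0,"az":1.08,"claw":87},{"tx":44,"ty":178,"tz":0,"ax":0,"ay":0,"az":1.2,"claw":87},{"tx":47,"ty":188,"tz":0,"ax":0,"ay":0,"az":1.32,"claw":87},{"tx":47,"ty":192,"tz":0,"ax":0,"ay":0,"az":1.44,"claw":87}])

```text
time_s: 41.9
tcp_pos: [0.6127, -0.1919, 0.2085]
ee_rot: [[0.122, -0.992, 0.001], [-0.992, -0.122, 0.001], [-0.001, -0.001, -1.0]]
wrist_force: [-0.2, 0.9, -0.6]
gripper_width: 1.0
gripper_force: 0.0
```

Call:
servo_tool(deltas=[{"tx":0,"ty":0,"tz":0,"ax":0,"ay":0,"az":0.12,"claw":87},{"tx":0,"ty":0,"tz":0,"ax":0,"ay":0,"az":0.131,"claw":87},{"tx":0,"ty":0,"tz":0,"ax":0,"ay":0,"az":0.131,"claw":87},{"tx":0,"ty":0,"tz":0,"ax":0,"ay":0,"az":0.131,"claw":87}])

```text
time_s: 42.23
tcp_pos: [0.6122, -0.1903, 0.209]
ee_rot: [[0.002, -1.0, 0.001], [-1.0, -0.002, 0.002], [-0.002, -0.001, -1.0]]
wrist_force: [0.2, -0.5, -0.7]
gripper_width: 1.001
gripper_force: 0.0
```

```bash
python3 - <<'E'
from h import *
s=sense();print(s["time_s"],s["tcp_pos"],np.round(s["ee_rot"],3))
w=rec(["sealer_bottle","glue_bottle","drawer_handle"],"wrist")
for r in trace("sealer_bottle","wrist")[:1]:
    n=max(cv2.findContours(r["mask"].astype(np.uint8),0,2)[0],key=cv2.contourArea)[:,0];print(r["confidence"],cv2.boundingRect(n))
    p=onplane("wrist",n,.102)[:,:2]*1000;print(p.min(0),p.max(0))
E
```

```text
42.2333 [ 0.61223541 -0.19026862  0.20900974] [[ 0.002 -1.     0.001]
 [-1.    -0.002  0.002]
 [-0.002 -0.001 -1.   ]]
wrist sealer_bottle 0.81 [ 613. -217.  108.] px 325 195
wrist glue_bottle 0.97 [ 620. -282.   72.] px 316 107
0.93 (283, 150, 81, 87)
[ 583.46144349 -250.28540212] [ 646.02031767 -182.84044357]
```

Call:
servo_tool(deltas=[{"tx":14,"ty":-2,"tz":5,"ax":0,"ay":0,"az":0,"claw":87},{"tx":26,"ty":-2,"tz":20,"ax":0,"ay":0,"az":0,"claw":87},{"tx":26,"ty":-2,"tz":45,"ax":0,"ay":0,"az":0,"claw":87},{"tx":26,"ty":-2,"tz":70,"ax":0,"ay":0,"az":0,"claw":87},{"tx":26,"ty":-2,"tz":95,"ax":0,"ay":0,"az":0,"claw":87},{"tx":26,"ty":-2,"tz":120,"ax":0,"ay":0,"az":0,"claw":87},{"tx":26,"ty":-2,"tz":140,"ax":0,"ay":0,"az":0,"claw":87},{"tx":26,"ty":-2,"tz":153,"ax":0,"ay":0,"az":0,"claw":80},{"tx":26,"ty":-2,"tz":153,"ax":0,"ay":0,"az":0,"claw":72},{"tx":26,"ty":-2,"tz":153,"ax":0,"ay":0,"az":0,"claw":64},{"tx":26,"ty":-2,"tz":153,"ax":0,"ay":0,"az":0,"claw":56},{"tx":26,"ty":-2,"tz":153,"ax":0,"ay":0,"az":0,"claw":54}])

```text
time_s: 43.48
tcp_pos: [0.6149, -0.2165, 0.0573]
ee_rot: [[-0.001, -1.0, 0.002], [-1.0, 0.001, 0.001], [-0.001, -0.002, -1.0]]
wrist_force: [-0.8, -0.9, -0.5]
gripper_width: 0.73
gripper_force: 30.0
```

Call:
servo_tool(deltas=[{"tx":0,"ty":0,"tz":0,"ax":0,"ay":0,"az":0,"claw":54},{"tx":0,"ty":0,"tz":0,"ax":0,"ay":0,"az":0,"claw":54},{"tx":0,"ty":0,"tz":0,"ax":0,"ay":0,"az":0,"claw":54}])

```text
time_s: 43.73
tcp_pos: [0.6149, -0.2165, 0.0573]
ee_rot: [[-0.001, -1.0, 0.002], [-1.0, 0.001, 0.001], [-0.001, -0.002, -1.0]]
wrist_force: [-0.5, -0.5, 2.7]
gripper_width: 0.729
gripper_force: 30.0
```

```bash
python3 - <<'E'
from h import *
c=calibration("wrist"); M=np.eye(4); M[:3,:3]=[[0,-1,-.001],[-1,0,-.001],[.001,.001,-1]]; M[:3,3]=[.4715,.1311,.0951]; M=M@np.array(c["hand_eye"])
im=cv2.imread("pics/l.png"); hsv=cv2.cvtColor(im,cv2.COLOR_BGR2HSV)
m=((hsv[...,0]<12)&(hsv[...,1]>110)).astype(np.uint8); m[:, :270]=0; m[:,415:]=0; m[205:]=0
n=max(cv2.findContours(m,0,2)[0],key=cv2.contourArea)[:,0]; print(cv2.boundingRect(n))
d=np.c_[(n[:,0]-c["cx"])/c["fx"],(n[:,1]-c["cy"])/c["fy"],np.ones(len(n))]@M[:3,:3].T
p=(M[:3,3]+d*((.01-M[2,3])/d[:,2])[:,None])[:,:2]*1000
print(cv2.minEnclosingCircle(p.astype(np.float32)),cv2.fitEllipse(p.astype(np.float32)))
E
```

```text
(276, 62, 133, 138)
((460.33148193359375, 58.832672119140625), 46.12395477294922) ((460.2852478027344, 58.72929000854492), (91.12144470214844, 91.43657684326172), 81.7861099243164)
```

Call:
servo_tool(deltas=[{"tx":0,"ty":0,"tz":-5,"ax":0,"ay":0,"az":0,"claw":54},{"tx":0,"ty":0,"tz":-20,"ax":0,"ay":0,"az":0,"claw":54},{"tx":0,"ty":0,"tz":-45,"ax":0,"ay":0,"az":0,"claw":54},{"tx":0,"ty":0,"tz":-75,"ax":0,"ay":0,"az":0,"claw":54},{"tx":0,"ty":0,"tz":-105,"ax":0,"ay":0,"az":0,"claw":54},{"tx":-10,"ty":5,"tz":-130,"ax":0,"ay":0,"az":0,"claw":54},{"tx":-35,"ty":20,"tz":-145,"ax":0,"ay":0,"az":0,"claw":54},{"tx":-65,"ty":37,"tz":-150,"ax":0,"ay":0,"az":0,"claw":54},{"tx":-95,"ty":55,"tz":-150,"ax":0,"ay":0,"az":0,"claw":54},{"tx":-125,"ty":72,"tz":-150,"ax":0,"ay":0,"az":0,"claw":54},{"tx":-150,"ty":86,"tz":-150,"ax":0,"ay":0,"az":0,"claw":54},{"tx":-165,"ty":94,"tz":-150,"ax":0,"ay":0,"az":0,"claw":54}])

```text
time_s: 44.73
tcp_pos: [0.5174, -0.049, 0.2054]
ee_rot: [[0.0, -1.0, -0.003], [-1.0, -0.0, 0.003], [-0.003, 0.003, -1.0]]
wrist_force: [0.0, -0.4, -3.7]
gripper_width: 0.73
gripper_force: 30.0
```

Call:
servo_tool(deltas=[{"tx":-20,"ty":12,"tz":0,"ax":0,"ay":0,"az":0,"claw":54},{"tx":-45,"ty":26,"tz":0,"ax":0,"ay":0,"az":0,"claw":54},{"tx":-70,"ty":40,"tz":0,"ax":0,"ay":0,"az":0,"claw":54},{"tx":-92,"ty":52,"tz":0,"ax":0,"ay":0,"az":0,"claw":54},{"tx":-105,"ty":59,"tz":10,"ax":0,"ay":0,"az":0,"claw":54},{"tx":-110,"ty":62,"tz":25,"ax":0,"ay":0,"az":0,"claw":54},{"tx":-110,"ty":62,"tz":45,"ax":0,"ay":0,"az":0,"claw":54},{"tx":-110,"ty":62,"tz":65,"ax":0,"ay":0,"az":0,"claw":54},{"tx":-110,"ty":62,"tz":80,"ax":0,"ay":0,"az":0,"claw":54},{"tx":-110,"ty":62,"tz":80,"ax":0,"ay":0,"az":0,"claw":54},{"tx":-110,"ty":62,"tz":80,"ax":0,"ay":0,"az":0,"claw":54}])

```text
time_s: 45.65
tcp_pos: [0.4575, 0.0586, 0.1257]
ee_rot: [[-0.001, -1.0, -0.003], [-1.0, 0.001, 0.001], [-0.001, 0.003, -1.0]]
wrist_force: [0.0, -0.7, -3.5]
gripper_width: 0.726
gripper_force: 30.0
```

Call:
servo_tool(deltas=[{"tx":0,"ty":-2,"tz":12,"ax":0,"ay":0,"az":0,"claw":54},{"tx":0,"ty":-2,"tz":28,"ax":0,"ay":0,"az":0,"claw":54},{"tx":0,"ty":-2,"tz":44,"ax":0,"ay":0,"az":0,"claw":54},{"tx":0,"ty":-2,"tz":55,"ax":0,"ay":0,"az":0,"claw":54},{"tx":0,"ty":-2,"tz":62,"ax":0,"ay":0,"az":0,"claw":54},{"tx":0,"ty":-2,"tz":65,"ax":0,"ay":0,"az":0,"claw":54},{"tx":0,"ty":-2,"tz":65,"ax":0,"ay":0,"az":0,"claw":54},{"tx":0,"ty":-2,"tz":65,"ax":0,"ay":0,"az":0,"claw":54}])

```text
time_s: 46.32
tcp_pos: [0.4612, 0.0593, 0.0623]
ee_rot: [[-0.001, -1.0, 0.002], [-1.0, 0.001, 0.003], [-0.003, -0.002, -1.0]]
wrist_force: [1.1, -0.0, -3.3]
gripper_width: 0.729
gripper_force: 30.0
```

Call:
servo_tool(deltas=[{"tx":0,"ty":0,"tz":2,"ax":0,"ay":0,"az":0,"claw":54},{"tx":0,"ty":0,"tz":4,"ax":0,"ay":0,"az":0,"claw":54},{"tx":0,"ty":0,"tz":4.7,"ax":0,"ay":0,"az":0,"claw":54},{"tx":0,"ty":0,"tz":4.7,"ax":0,"ay":0,"az":0,"claw":60},{"tx":0,"ty":0,"tz":4.7,"ax":0,"ay":0,"az":0,"claw":64},{"tx":0,"ty":0,"tz":4.7,"ax":0,"ay":0,"az":0,"claw":70},{"tx":0,"ty":0,"tz":4.7,"ax":0,"ay":0,"az":0,"claw":80},{"tx":0,"ty":0,"tz":4.7,"ax":0,"ay":0,"az":0,"claw":87},{"tx":0,"ty":0,"tz":4.7,"ax":0,"ay":0,"az":0,"claw":87}])

```text
time_s: 47.07
tcp_pos: [0.4608, 0.0592, 0.0569]
ee_rot: [[-0.001, -1.0, 0.001], [-1.0, 0.001, 0.002], [-0.002, -0.001, -1.0]]
wrist_force: [-0.5, 0.3, 0.3]
gripper_width: 0.943
gripper_force: 0.0
```

Call:
servo_tool(deltas=[{"tx":0,"ty":0,"tz":-15,"ax":0,"ay":0,"az":0,"claw":87},{"tx":0,"ty":0,"tz":-40,"ax":0,"ay":0,"az":0,"claw":87},{"tx":0,"ty":0,"tz":-75,"ax":0,"ay":0,"az":0,"claw":87},{"tx":0,"ty":0,"tz":-110,"ax":0,"ay":0,"az":0,"claw":87},{"tx":0,"ty":0,"tz":-140,"ax":0,"ay":0,"az":0,"claw":87},{"tx":15,"ty":-8,"tz":-150,"ax":0,"ay":0,"az":0,"claw":87},{"tx":45,"ty":-25,"tz":-150,"ax":0,"ay":0,"az":0,"claw":87},{"tx":80,"ty":-42,"tz":-150,"ax":0,"ay":0,"az":0,"claw":87},{"tx":115,"ty":-60,"tz":-150,"ax":0,"ay":0,"az":0,"claw":87},{"tx":150,"ty":-75,"tz":-150,"ax":0,"ay":0,"az":0,"claw":87},{"tx":170,"ty":-85,"tz":-150,"ax":0,"ay":0,"az":0,"claw":87},{"tx":170,"ty":-85,"tz":-150,"ax":0,"ay":0,"az":0,"claw":87}])

```text
time_s: 48.07
tcp_pos: [0.5466, -0.1148, 0.2056]
ee_rot: [[-0.006, -1.0, -0.0], [-1.0, 0.006, 0.001], [-0.001, 0.0, -1.0]]
wrist_force: [0.6, 0.4, -0.6]
gripper_width: 0.999
gripper_force: 0.0
```

```bash
python3 - <<'E'
from h import *
s=sense();print(s["time_s"],s["tcp_pos"])
w=rec(["sealer_bottle","coaster_large","coaster_small"],"scene")
for l in ("sealer_bottle","coaster_large","coaster_small"):
  for r in trace(l,"scene")[:1]:
    n=max(cv2.findContours(r["mask"].astype(np.uint8),0,2)[0],key=cv2.contourArea)[:,0];print(l,r["confidence"],cv2.boundingRect(n),(onplane("scene",n,.01)[:,:2]*1000).min(0).round(),(onplane("scene",n,.01)[:,:2]*1000).max(0).round())
old=cv2.imread("pics/a.png"); a=w
# sealer compare with the start: cap (dark) centroid
for im in (old,a):
    g=im[222:245,215:265].max(2)<60; ys,xs=np.nonzero(g); print(len(xs),xs.mean()+215,ys.mean()+222)
E
```

```text
48.0667 [ 0.54664506 -0.11477967  0.20557067]
scene sealer_bottle 0.83 [448.  41.  74.] px 236 262
scene coaster_large 0.75 [441.  36.  11.] px 239 297
scene coaster_small 0.84 [462. 205.   7.] px 187 251
sealer_bottle 0.75 (213, 225, 44, 75) [428.  28.] [578. 216.]
coaster_large 0.93 (211, 273, 59, 36) [410.   6.] [507. 103.]
coaster_small 0.61 (168, 239, 40, 25) [424. 168.] [496. 240.]
0 nan nan
0 nan nan<stdin>:10: RuntimeWarning: Mean of empty slice.
  ret = ret.dtype.type(ret / rcount)
```

Call:
servo_tool(deltas=[{"tx":10,"ty":-4,"tz":0,"ax":0,"ay":0,"az":-0.12,"claw":75},{"tx":25,"ty":-11,"tz":0,"ax":0,"ay":0,"az":-0.24,"claw":60},{"tx":42,"ty":-18,"tz":0,"ax":0,"ay":0,"az":-0.36,"claw":60},{"tx":60,"ty":-26,"tz":0,"ax":0,"ay":0,"az":-0.48,"claw":60},{"tx":78,"ty":-34,"tz":0,"ax":0,"ay":0,"az":-0.6,"claw":60},{"tx":96,"ty":-42,"tz":0,"ax":0,"ay":0,"az":-0.72,"claw":60},{"tx":114,"ty":-50,"tz":0,"ax":0,"ay":0,"az":-0.84,"claw":60},{"tx":130,"ty":-57,"tz":0,"ax":0,"ay":0,"az":-0.96,"claw":60},{"tx":145,"ty":-63,"tz":0,"ax":0,"ay":0,"az":-1.08,"claw":60},{"tx":157,"ty":-69,"tz":0,"ax":0,"ay":0,"az":-1.2,"claw":60},{"tx":166,"ty":-73,"tz":0,"ax":0,"ay":0,"az":-1.32,"claw":60},{"tx":170,"ty":-74,"tz":0,"ax":0,"ay":0,"az":-1.44,"claw":60}])

```text
time_s: 49.42
tcp_pos: [0.6197, -0.2815, 0.2058]
ee_rot: [[0.992, -0.125, 0.0], [-0.125, -0.992, 0.002], [-0.0, -0.002, -1.0]]
wrist_force: [-0.3, -0.1, -0.1]
gripper_width: 0.689
gripper_force: 0.0
```

Call:
servo_tool(deltas=[{"tx":0,"ty":0,"tz":0,"ax":0,"ay":0,"az":-0.12,"claw":60},{"tx":0,"ty":0,"tz":0,"ax":0,"ay":0,"az":-0.131,"claw":60},{"tx":0,"ty":0,"tz":0,"ax":0,"ay":0,"az":-0.131,"claw":60},{"tx":0,"ty":0,"tz":0,"ax":0,"ay":0,"az":-0.131,"claw":60}])

```text
time_s: 49.75
tcp_pos: [0.6192, -0.2807, 0.2063]
ee_rot: [[1.0, -0.002, 0.0], [-0.002, -1.0, 0.002], [0.0, -0.002, -1.0]]
wrist_force: [-0.1, 0.0, -0.5]
gripper_width: 0.688
gripper_force: 0.0
```

```bash
python3 - <<'E'
from h import *
s=sense();print(s["time_s"],s["tcp_pos"],np.round(s["ee_rot"],3))
rec(["glue_bottle"],"wrist")
for r in trace("glue_bottle","wrist")[:1]:
    n=max(cv2.findContours(r["mask"].astype(np.uint8),0,2)[0],key=cv2.contourArea)[:,0]
    print(r["confidence"],cv2.boundingRect(n)); M,c=T("wrist")
    print("expect axis px",proj("wrist",[.62,-.285,.05]))
E
```

```text
49.75 [ 0.61917888 -0.28065763  0.20633675] [[ 1.    -0.002  0.   ]
 [-0.002 -1.     0.002]
 [ 0.    -0.002 -1.   ]]
wrist glue_bottle 0.83 [ 628. -282.   70.] px 326 208
0.66 (307, 183, 44, 57)
expect axis px [np.float64(329.8), np.float64(213.0)]
```

Call:
servo_tool(deltas=[{"tx":1,"ty":4,"tz":15,"ax":0,"ay":0,"az":0,"claw":60},{"tx":1,"ty":4,"tz":40,"ax":0,"ay":0,"az":0,"claw":60},{"tx":1,"ty":4,"tz":65,"ax":0,"ay":0,"az":0,"claw":60},{"tx":1,"ty":4,"tz":90,"ax":0,"ay":0,"az":0,"claw":60},{"tx":1,"ty":4,"tz":115,"ax":0,"ay":0,"az":0,"claw":60},{"tx":1,"ty":4,"tz":135,"ax":0,"ay":0,"az":0,"claw":60},{"tx":1,"ty":4,"tz":155,"ax":0,"ay":0,"az":0,"claw":60},{"tx":1,"ty":4,"tz":168,"ax":0,"ay":0,"az":0,"claw":60},{"tx":1,"ty":4,"tz":176,"ax":0,"ay":0,"az":0,"claw":60},{"tx":1,"ty":4,"tz":178,"ax":0,"ay":0,"az":0,"claw":60},{"tx":1,"ty":4,"tz":178,"ax":0,"ay":0,"az":0,"claw":54},{"tx":1,"ty":4,"tz":178,"ax":0,"ay":0,"az":0,"claw":48}])

```text
time_s: 50.9
tcp_pos: [0.6209, -0.2853, 0.0292]
ee_rot: [[1.0, -0.001, 0.002], [-0.001, -1.0, 0.001], [0.002, -0.001, -1.0]]
wrist_force: [-0.1, -0.8, 0.1]
gripper_width: 0.613
gripper_force: 0.0
```

Call:
servo_tool(deltas=[{"tx":0,"ty":0,"tz":0,"ax":0,"ay":0,"az":0,"claw":42},{"tx":0,"ty":0,"tz":0,"ax":0,"ay":0,"az":0,"claw":36},{"tx":0,"ty":0,"tz":0,"ax":0,"ay":0,"az":0,"claw":32},{"tx":0,"ty":0,"tz":0,"ax":0,"ay":0,"az":0,"claw":32},{"tx":0,"ty":0,"tz":0,"ax":0,"ay":0,"az":0,"claw":32},{"tx":0,"ty":0,"tz":0,"ax":0,"ay":0,"az":0,"claw":32}])

```text
time_s: 51.4
tcp_pos: [0.6208, -0.2851, 0.029]
ee_rot: [[1.0, -0.0, 0.002], [-0.0, -1.0, 0.001], [0.002, -0.001, -1.0]]
wrist_force: [-0.0, 1.0, 3.9]
gripper_width: 0.432
gripper_force: 30.0
```

Call:
servo_tool(deltas=[{"tx":0,"ty":0,"tz":-5,"ax":0,"ay":0,"az":0,"claw":32},{"tx":0,"ty":0,"tz":-20,"ax":0,"ay":0,"az":0,"claw":32},{"tx":0,"ty":0,"tz":-50,"ax":0,"ay":0,"az":0,"claw":32},{"tx":0,"ty":0,"tz":-85,"ax":0,"ay":0,"az":0,"claw":32},{"tx":0,"ty":0,"tz":-120,"ax":0,"ay":0,"az":0,"claw":32},{"tx":-5,"ty":-15,"tz":-150,"ax":0,"ay":0,"az":0,"claw":32},{"tx":-15,"ty":-45,"tz":-165,"ax":0,"ay":0,"az":0,"claw":32},{"tx":-27,"ty":-80,"tz":-170,"ax":0,"ay":0,"az":0,"claw":32},{"tx":-39,"ty":-115,"tz":-170,"ax":0,"ay":0,"az":0,"claw":32},{"tx":-51,"ty":-150,"tz":-170,"ax":0,"ay":0,"az":0,"claw":32},{"tx":-63,"ty":-185,"tz":-170,"ax":0,"ay":0,"az":0,"claw":32},{"tx":-75,"ty":-220,"tz":-170,"ax":0,"ay":0,"az":0,"claw":32}])

```text
time_s: 52.4
tcp_pos: [0.5438, -0.064, 0.1981]
ee_rot: [[1.0, -0.001, -0.001], [-0.001, -1.0, 0.002], [-0.001, -0.002, -1.0]]
wrist_force: [0.7, 0.2, -1.4]
gripper_width: 0.433
gripper_force: 30.0
```

Call:
servo_tool(deltas=[{"tx":-11,"ty":-35,"tz":0,"ax":0,"ay":0,"az":0,"claw":32},{"tx":-23,"ty":-70,"tz":0,"ax":0,"ay":0,"az":0,"claw":32},{"tx":-35,"ty":-105,"tz":0,"ax":0,"ay":0,"az":0,"claw":32},{"tx":-47,"ty":-140,"tz":0,"ax":0,"ay":0,"az":0,"claw":32},{"tx":-59,"ty":-175,"tz":0,"ax":0,"ay":0,"az":0,"claw":32},{"tx":-70,"ty":-210,"tz":0,"ax":0,"ay":0,"az":0,"claw":32},{"tx":-79,"ty":-240,"tz":0,"ax":0,"ay":0,"az":0,"claw":32},{"tx":-85,"ty":-260,"tz":10,"ax":0,"ay":0,"az":0,"claw":32},{"tx":-85,"ty":-268,"tz":30,"ax":0,"ay":0,"az":0,"claw":32},{"tx":-85,"ty":-268,"tz":50,"ax":0,"ay":0,"az":0,"claw":32},{"tx":-85,"ty":-268,"tz":65,"ax":0,"ay":0,"az":0,"claw":32},{"tx":-85,"ty":-268,"tz":70,"ax":0,"ay":0,"az":0,"claw":32}])

```text
time_s: 53.4
tcp_pos: [0.4584, 0.2018, 0.1262]
ee_rot: [[1.0, -0.001, -0.005], [-0.001, -1.0, -0.001], [-0.005, 0.001, -1.0]]
wrist_force: [-0.2, 0.4, -2.1]
gripper_width: 0.43
gripper_force: 30.0
```

```bash
python3 - <<'E'
from h import *
s=sense();print(s["time_s"],s["tcp_pos"],np.round(s["ee_rot"],3))
w=rec(["coaster_small","glue_bottle"],"wrist")
for r in trace("coaster_small","wrist")[:1]:
    n=max(cv2.findContours(r["mask"].astype(np.uint8),0,2)[0],key=cv2.contourArea)[:,0]
    p=onplane("wrist",n,.01)[:,:2]*1000;print(r["confidence"],cv2.boundingRect(n),p.min(0),p.max(0))
s=sense();print(s["tcp_pos"])
E
```

```text
53.4 [0.4583668  0.20183315 0.1262409 ] [[ 1.    -0.001 -0.005]
 [-0.001 -1.    -0.001]
 [-0.005  0.001 -1.   ]]
wrist coaster_small 0.61 [466. 200.   7.] px 326 213
wrist glue_bottle 0.91 [470. 201. 163.] px 325 284
0.94 (278, 176, 85, 72) [440.6215345  172.58403905] [500.26986519 242.14304748]
[0.46104365 0.20297279 0.1298067 ]
```

```bash
python3 - <<'E'
from h import *
s=sense();print(s["time_s"],s["tcp_pos"]); capture("wrist")
for r in trace("coaster_small","wrist")[:1]:
    n=max(cv2.findContours(r["mask"].astype(np.uint8),0,2)[0],key=cv2.contourArea)[:,0]
    p=onplane("wrist",n,.01)[:,:2]*1000;print(r["confidence"],cv2.boundingRect(n),p.min(0),p.max(0)); q=p[p[:,0]>470]; print(q[:,1].min(),q[:,1].max())
    from scipy.optimize import least_squares
    q=p[p[:,0]>466]; print(least_squares(lambda c:np.hypot(q[:,0]-c[0],q[:,1]-c[1])-35,[460,203],loss="soft_l1").x)
E
```

```text
53.6 [0.46104365 0.20297279 0.1298067 ]
0.91 (282, 180, 82, 68) [440.79853325 171.95459774] [497.31517129 239.51524007]
173.05901521617974 239.06919945498433
[461.834649   206.29079103]
```

Call:
servo_tool(deltas=[{"tx":0,"ty":-2,"tz":12,"ax":0,"ay":0,"az":0,"claw":32},{"tx":0,"ty":-2,"tz":30,"ax":0,"ay":0,"az":0,"claw":32},{"tx":0,"ty":-2,"tz":50,"ax":0,"ay":0,"az":0,"claw":32},{"tx":0,"ty":-2,"tz":68,"ax":0,"ay":0,"az":0,"claw":32},{"tx":0,"ty":-2,"tz":82,"ax":0,"ay":0,"az":0,"claw":32},{"tx":0,"ty":-2,"tz":91,"ax":0,"ay":0,"az":0,"claw":32},{"tx":0,"ty":-2,"tz":96,"ax":0,"ay":0,"az":0,"claw":32},{"tx":0,"ty":-2,"tz":96,"ax":0,"ay":0,"az":0,"claw":32},{"tx":0,"ty":-2,"tz":96,"ax":0,"ay":0,"az":0,"claw":32}])

```text
time_s: 54.45
tcp_pos: [0.4611, 0.2054, 0.0337]
ee_rot: [[1.0, -0.001, 0.001], [-0.001, -1.0, 0.003], [0.001, -0.003, -1.0]]
wrist_force: [0.4, -0.1, -0.7]
gripper_width: 0.428
gripper_force: 30.0
```

Call:
servo_tool(deltas=[{"tx":0,"ty":0,"tz":2,"ax":0,"ay":0,"az":0,"claw":32},{"tx":0,"ty":0,"tz":4,"ax":0,"ay":0,"az":0,"claw":32},{"tx":0,"ty":0,"tz":4.3,"ax":0,"ay":0,"az":0,"claw":32},{"tx":0,"ty":0,"tz":4.3,"ax":0,"ay":0,"az":0,"claw":36},{"tx":0,"ty":0,"tz":4.3,"ax":0,"ay":0,"az":0,"claw":40},{"tx":0,"ty":0,"tz":4.3,"ax":0,"ay":0,"az":0,"claw":46},{"tx":0,"ty":0,"tz":4.3,"ax":0,"ay":0,"az":0,"claw":52},{"tx":0,"ty":0,"tz":4.3,"ax":0,"ay":0,"az":0,"claw":60},{"tx":0,"ty":0,"tz":4.3,"ax":0,"ay":0,"az":0,"claw":60}])

```text
time_s: 55.2
tcp_pos: [0.4604, 0.2051, 0.0287]
ee_rot: [[1.0, -0.001, 0.0], [-0.001, -1.0, 0.002], [0.0, -0.002, -1.0]]
wrist_force: [-0.3, 0.3, 0.8]
gripper_width: 0.646
gripper_force: 0.0
```

Call:
servo_tool(deltas=[{"tx":0,"ty":0,"tz":-10,"ax":0,"ay":0,"az":0,"claw":60},{"tx":0,"ty":0,"tz":-30,"ax":0,"ay":0,"az":0,"claw":60},{"tx":0,"ty":0,"tz":-60,"ax":0,"ay":0,"az":0,"claw":60},{"tx":0,"ty":0,"tz":-95,"ax":0,"ay":0,"az":0,"claw":60},{"tx":0,"ty":0,"tz":-130,"ax":0,"ay":0,"az":0,"claw":60},{"tx":0,"ty":0,"tz":-165,"ax":0,"ay":0,"az":0,"claw":60},{"tx":0,"ty":0,"tz":-200,"ax":0,"ay":0,"az":0,"claw":60},{"tx":0,"ty":20,"tz":-230,"ax":0,"ay":0,"az":0,"claw":60},{"tx":0,"ty":50,"tz":-240,"ax":0,"ay":0,"az":0,"claw":60},{"tx":0,"ty":70,"tz":-240,"ax":0,"ay":0,"az":0,"claw":60},{"tx":0,"ty":70,"tz":-240,"ax":0,"ay":0,"az":0,"claw":60},{"tx":0,"ty":70,"tz":-240,"ax":0,"ay":0,"az":0,"claw":60}])

```text
time_s: 56.2
tcp_pos: [0.4602, 0.1339, 0.2687]
ee_rot: [[1.0, -0.002, 0.0], [-0.002, -1.0, 0.003], [0.0, -0.003, -1.0]]
wrist_force: [0.4, -0.0, 0.8]
gripper_width: 0.686
gripper_force: 0.0
```

```bash
python3 - <<'E'
from h import *
s=sense();print(s["time_s"],s["tcp_pos"],s["wrist_force"])
L=["sealer_bottle","glue_bottle","olive_blank","ash_blank","drawer_handle","coaster_small","coaster_large"]
for c in("scene","side","wrist"):
    im=rec(L,c)
    if c=="wrist": continue
    for l in L[:2]:
        for r in trace(l,c)[:1]:
            ys,xs=np.nonzero(r["mask"]); t=np.polyfit(ys,xs,1)[0]
            print(c,l,(xs.min(),ys.min(),xs.max(),ys.max()),"lean",round(t,3))
    cur=im.astype(int); old=cv2.imread("pics/a.png" if c=="scene" else "pics/b.png").astype(int)
    x0,y0,x1,y1=(165,190,205,262) if c=="scene" else (195,190,228,245)
    print("glue patch mean diff",np.abs(cur-old)[y0:y1,x0:x1].mean())
print("shut handle expect",proj("scene",[.531,.133,.046]))
E
```

```text
56.2 [0.46017432 0.13390092 0.26873211] [ 0.39979081 -0.04424776  0.79767874]
scene sealer_bottle 0.89 [448.  39.  73.] px 237 263
scene glue_bottle 0.97 [451. 199.  55.] px 180 232
scene olive_blank 0.91 [ 652. -111.   40.] px 397 263
scene ash_blank 0.64 [ 595. -103.   30.] px 370 282
scene drawer_handle 0.58 [572. 118.  53.] px 265 223
scene drawer_handle 0.26 [ 608. -234.    7.] px 443 329
scene coaster_small 0.73 [450. 196.  54.] px 181 233
scene coaster_small 0.61 [451. 193.  13.] px 186 253
scene coaster_large 0.81 [442.  36.  12.] px 239 296
scene sealer_bottle (np.int64(213), np.int64(225), np.int64(257), np.int64(299)) lean 0.058
scene glue_bottle (np.int64(170), np.int64(197), np.int64(198), np.int64(257)) lean 0.187
glue patch mean diff 15.15451388888889
side sealer_bottle 0.7 [454.  37.  76.] px 239 259
side glue_bottle 0.73 [451. 197.  54.] px 208 222
side olive_blank 0.77 [659. -91.  34.] px 375 280
side ash_blank 0.91 [ 595. -103.   35.] px 348 296
side ash_blank 0.57 [454.  38.  76.] px 239 258
side drawer_handle 0.74 [572. 114.  52.] px 281 226
side coaster_small 0.44 [434. 196.   6.] px 204 244
side coaster_large 0.86 [450.  37.  10.] px 241 287
side sealer_bottle (np.int64(216), np.int64(228), np.int64(257), np.int64(290)) lean 0.097
side glue_bottle (np.int64(200), np.int64(194), np.int64(222), np.int64(243)) lean 0.166
glue patch mean diff 13.386042240587695
wrist sealer_bottle 0.67 [467.  70. 105.] px 394 205
wrist glue_bottle 0.61 [464. 203.  68.] px 258 201
wrist olive_blank 0.6 [656. -97.  32.] px 561 0
wrist ash_blank 0.71 [602. -97.  31.] px 552 61
wrist drawer_handle 0.94 [574. 134.  76.] px 325 85
wrist drawer_handle 0.69 [492.  78.   7.] px 374 168
wrist coaster_small 0.84 [476. 189.  10.] px 278 182
wrist coaster_large 0.95 [491.  78.   8.] px 374 168
shut handle expect [np.float64(242.4), np.float64(233.0)]
```

```bash
python3 -c "
from station import *
print(finish_job())"
```

```text
the job is handed in; nothing more can be done
None
```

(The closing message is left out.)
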